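Pack the counter caddy and check the jar's lid seal

TASK

Fit the round glass jar and the square tin upright into the free end of the wooden caddy, next to the canister already in it, setting each down on the caddy's floor rather than dropping it. Then take the lid gauge out of its stand and hold it upright with its tip on the dark spot in the middle of the jar's lid, pressing lightly so that its spring plunger is about half pushed in. Finish while still holding the gauge there, and leave the cup, the tamper and the bowl where they are.

Things in the scene. Friction and masses are not known exactly. Their poses are not given: they have to be found in the camera images.
- caddy: Pale wooden open box, fixed. Outside 72 (x) by 202 (y) by 40 mm high, walls and floor 5 mm, inside 62 by 192 mm. Origin at the centre of its underside; x across the short side, y along the long side, z up. It takes one row of three things along y: the canister stands at its -y end, jar and tin go in the rest in either order, with about 9 mm to spare along the row and 6 to 8 mm across.
- canister_center (a point): Centre (half-way up) of the dark steel canister with a wooden lid that already stands in the caddy at its -y end: 54 (x) by 70 (y) by 72 mm high, loose, 0.4 kg. z up.
- jar_center (a point): Centre (half-way up) of the loose round amber glass jar with a steel lid: diameter 56 mm throughout, 95 mm high, about 0.2 to 0.45 kg. It starts upright on the counter. z up.
- jar_spot (a point): The marked spot: a dark disc 16 mm across in the middle of the jar's flat lid; the point lies on top of the lid, 47.5 mm above the jar's centre.
- tin_center (a point): Centre (half-way up) of the loose plain aluminium square tin: 54 by 54 mm, 85 mm high, about 0.2 to 0.45 kg, starts upright on the counter. x and y square to its sides, z up.
- gauge_grip (a point): Middle of the lid gauge's black square handle (26 by 26 mm, from 45 mm below to 40 mm above this point). z up the gauge, x and y square to the handle. Below the handle: a 36 mm square collar 5 mm thick, a round nose 18 mm across and 30 mm long, a thin spring plunger sticking out 25 mm. The rounded tip lies on the axis, 105 mm below this point when the plunger is out. 0.16 kg.
- gauge_tip (a point): The end of the gauge's plunger, which touches the lid; it moves with the plunger.
- plunger (a joint): How far the spring plunger is pushed into the gauge: 0 fully out, 0.015 m fully in. It pushes back with about 1 N at first touch and 0.3 N more per mm, so 3.2 N when half in and 5.5 N fully in.
- stand: Gauge stand: fixed pale wooden block 62 by 62 mm, 65 mm high, with a 22 mm hole down its middle, on the robot's left or right. The gauge starts upright in it, hanging by its collar, nose and plunger in the hole; lift it straight up by at least 60 mm. Origin at the centre of the underside, z up.
- cup: Blue cup with a handle, 84 mm across, 65 mm high, to be left alone. Origin at the centre of its underside.
- tamper: Wooden coffee tamper standing upright, 58 mm across, 82 mm high, to be left alone. Origin at the centre of its underside.
- bowl: White bowl, 110 mm across, 45 mm high, to be left alone. Origin at the centre of its underside.
Mind the look-alikes: they are no part of the job. Leave any purple look-alike of the stand alone.

How it is judged:
By the outcome, as a careful person would: the job done as asked, in the order asked, and still so for the second after the job is handed in, while the arm keeps its last pose, push and grip.
It also fails if it takes over 64 s, if anything falls off the work surface, if the arm or the gripper's body presses on something with over 40 N, if the wrist force passes 120 N, or if a joint passes its speed limit or range.

ROBOT

A 6-joint arm with a two-finger parallel gripper is mounted at the origin on the work surface. World frame = base frame: x ahead of the robot, y to its left, z up, the work surface at z = 0. Lengths are in m, angles in rad, forces in N, time in s.
With the tool pointing down it reaches from about 0.25 to 0.775 m from the base axis. Payload 4 kg.
Tool frame: the origin (TCP) lies between the finger pads; the fingertips stand 22 mm ahead of it and the grasp point (between the pads) lies 3 mm ahead of it; x points along the fingers, y is the direction in which the jaws open and shut, and the axes are right-handed (so a half turn about x gives the same grasp; the last joint's range is limited). The gripper opens to 94 mm and grips with 3 to 60 N. Pads are 16 mm wide; open, the fingers measure 119 mm over their backs; the gripper's body (75 mm by 177 mm) begins 78 mm behind the grasp point.
Start: joints at [1.242, 0.087, 1.371, -0, 1.684, -0.103], TCP at [0.123, 0.536, 0.228] pointing down, gripper open.
Joint ranges: [-3.1, 3.1], [-0.76, 2.03], [0.27, 2.55], [-1.08, 4.22], [0.17, 2.65], [-2.57, 2.57]. Speed limits (rad/s): [2.79, 2.79, 3.14, 3.14, 3.14, 3.14].

INTERFACE

Orientations are given as a unit quaternion [w, x, y, z].
In Python, from station import sensors, eyes, job gives the robot as it stands.
- The arm moves only by the shell command python3 -m jog 'ROWS' [FORCE]. ROWS is JSON, a list of rows, each an object of numbers: "fingers": the opening, from 0 (shut) to 1 (fully open); "dx", "dy", "dz": the shift along the tool's x, y, z in m; "roll": the turn about the tool's x in rad. In form: [{"fingers": .., "dx": .., "dy": .., "dz": .., "roll": ..}, ...]. A call has 1 to 10 rows; each row shifts and turns the pose as measured when the row begins, along the tool's axes as they then stand; what a row does not reach is not made up. A row lasts 1/12 s, in which the tool goes at most 41.7 mm and 7.16 degrees, less where a joint would pass 70% of its speed; a pose out of reach is approached as far as the arm can. A call is refused whole if a number of a shift passes 0.0417 or a number of a turn 0.125, either way. A call with a gripper value outside its range is refused whole. The fingers move at their own pace and stop on an object; FORCE is the grip in N (left out, the last holds). Time passes only in rows, so rows that do not move let the fingers close. It gives the time, the measured TCP pose, the force and the opening at its end, in the units of the state.
- sensors.sense(): the state, without advancing time (a new reading comes with each control period).
- eyes.camera(name): name is "side" or "top" or "wrist"; returns a dict with "pixels" (480x640x3 uint8, blue, green, red), "depth" (480x640 float32, m along the optical axis (not along the pixel's ray), 0 where there is no reading), "fx", "fy", "cx", "cy" (pixels), "k1" (the pictures are not rectified: a ray, as slopes to the right and down, at radius r is drawn at 1 + k1 r^2 times it, then the intrinsics apply), "eye" and "orientation" of the camera in the world. Camera axes: x right, y up, looking along -z (the intrinsics and any distortion apply to the point x, -y, -z); pixel columns grow to the right and rows downward; lengths in m; the calibration is good to about 2 mm. A picture is of the moment at which its call begins.
- job.finish_job(): hands the job in, once; it reports no verdict.
The state is a dict: "time_s": time; "q": joint angles; "qd": joint speeds; "effort": joint torques, N m; "tool_pos": TCP position; "tool_rot": TCP orientation; "force": force on the tool from outside, world axes, zero at the start; "ft_torque": the same for the moment, N m; "gripper_width": finger opening in m.
Only numpy, scipy, OpenCV 4.12 (cv2) and the standard library are available. Lean on these libraries where they do the work, as an engineer would, in place of code of your own. Each camera call takes 0.05 s, during which the arm holds its last target. There are 200 camera calls.

## Working session

There is one attempt and no reset: what is moved stays moved. The work goes in short steps, Python scripts to look and compute and a shell command to move; the robot and the scene stay as the last step left them, time stands still between calls to the robot, and variables do not carry over. Pictures are saved under pics/ and viewed, about 8 in all and at most 12, crops included, and the job is handed in when it is done.

```bash
mkdir -p pics; cat > h.py <<'E'
import numpy as np, cv2
from scipy.spatial.transform import Rotation as R
from station import sensors, eyes, job
def rot(q): return R.from_quat([q[1],q[2],q[3],q[0]]).as_matrix()
def shot(n,f):
    c=eyes.camera(n); cv2.imwrite('pics/'+f+'.png',c['pixels']); np.savez('pics/'+f,**{k:np.array(v) for k,v in c.items()}); return c
def load(f): return dict(np.load('pics/'+f+'.npz'))
def ray(c,u,v):
    K=np.array([[c['fx'],0,c['cx']],[0,c['fy'],c['cy']],[0,0,1]],float)
    p=cv2.undistortPoints(np.array([[[u,v]]],float),K,np.array([c['k1'],0,0,0],float))[0,0]
    return rot(c['orientation'])@np.array([p[0],-p[1],-1])
def atz(c,u,v,z):
    d=ray(c,u,v); e=np.array(c['eye']); return e+d*(z-e[2])/d[2]
def dep(c,u,v): return np.array(c['eye'])+ray(c,u,v)*float(c['depth'][int(v),int(u)])
def st():
    s=sensors.sense(); r=rot(s['tool_rot']); print('t',s['time_s'],'pos',np.round(s['tool_pos'],4),'F',np.round(s['force'],1),'w',round(s['gripper_width'],4)); print('R',np.round(r,3).tolist(),'q',np.round(s['q'],2)); return s,r
E
python3 - <<'E'
from h import *
st()
c=shot('top','t1'); d=shot('side','s1')
print(c['eye'],c['orientation'],d['eye'],d['orientation'],c['k1'])
cv2.imwrite('pics/both.png',np.hstack([c['pixels'],d['pixels']])[:, :])
E
```

```text
t 0.0 pos [0.123  0.5356 0.2263] F [0.5 0.4 0.3] w 0.0938
R [[-0.001, 0.224, 0.975], [-0.002, 0.975, -0.224], [-1.0, -0.002, -0.0]] q [ 1.24  0.09  1.37 -0.    1.68 -0.1 ]
[0.44241286 0.06572987 0.93838542] [-0.69693315 -0.02468394  0.04451418  0.71532746] [-0.16306542 -0.61933665  1.13002814] [ 0.8573489   0.33992488 -0.14094469 -0.35991461] -0.0911741727902416
```

View pics/t1.png

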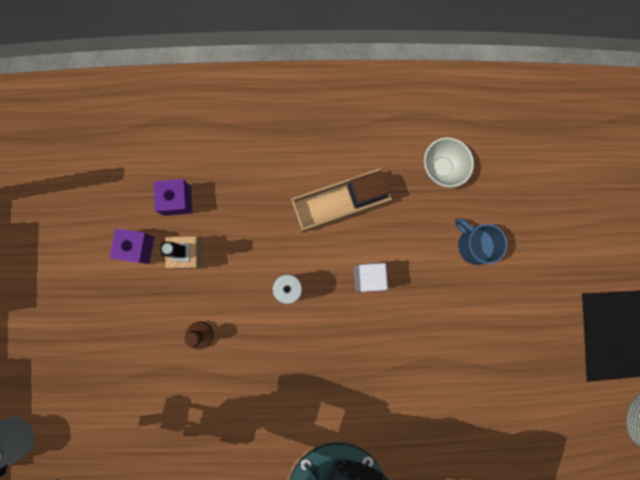

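View pics/s1.png

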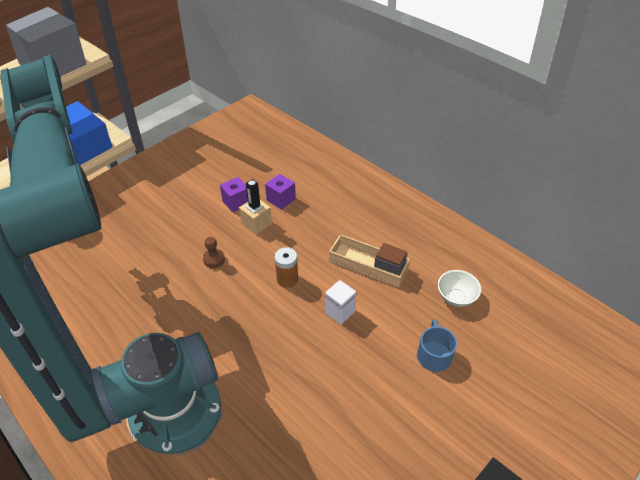

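Top: jar (287,289), tin (372,277), caddy from (292,200) to (390,200), gauge handle top (168,249) in the stand at (181,252), purple decoys at (131,246) and (172,197), tamper (199,335), bowl (449,162), cup (484,243). Side view agrees. Next, an enlarged crop.

```bash
python3 - <<'E'
from h import *
c=load('t1')
a=c['pixels'][160:310,270:420]; b=c['pixels'][210:290,140:220]
a=cv2.resize(a,(600,600),interpolation=cv2.INTER_CUBIC); b=cv2.resize(b,(200,200),interpolation=cv2.INTER_CUBIC)
o=np.zeros((600,800,3),np.uint8); o[:,:600]=a; o[:200,600:]=b
cv2.imwrite('pics/crop1.png',o)
for n,u,v,z in [('jar',287,289,.095),('tin',373,277,.085),('gauge top',168,249,.19)]:
    print(n,atz(c,u,v,z).round(4),dep(c,u,v).round(4))
E
```

```text
jar [0.4338 0.0901 0.095 ] [0.4338 0.0901 0.0942]
tin [ 0.4524 -0.0791  0.085 ] [0.4424 0.0657 0.9384]
gauge top [0.5084 0.2916 0.19  ] [0.5118 0.3031 0.152 ]
```

View pics/crop1.png

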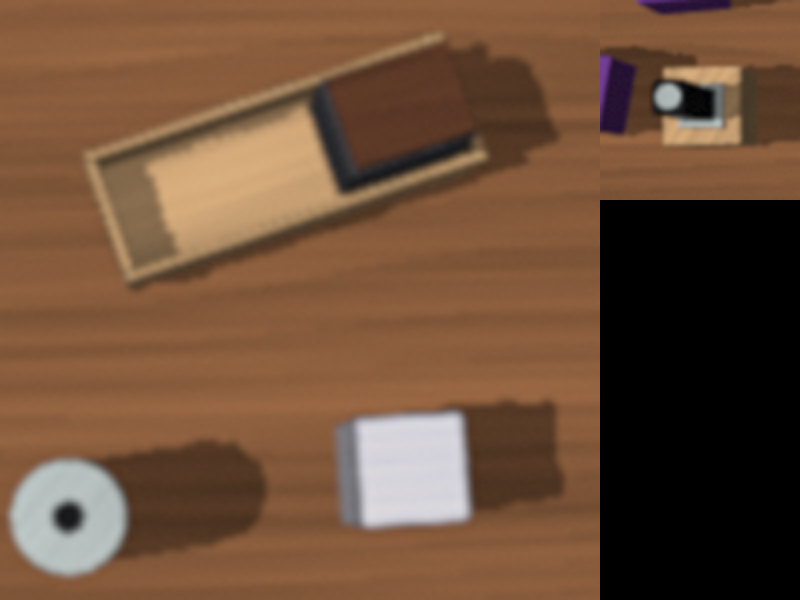

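```bash
python3 - <<'E'
from h import *
c=load('t1')
P=lambda X,Y,z: atz(c,270+(X+.5)/4-.5,160+(Y+.5)/4-.5,z)
G=lambda X,Y,z: atz(c,140+(X+.5)/2.5-.5,210+(Y+.5)/2.5-.5,z)
cad=[P(*p,.04) for p in [(85,153),(127,283),(487,155),(443,33)]]
print('caddy',np.round(cad,4).tolist(),np.mean(cad,0).round(4))
for i in range(4):
    d=cad[(i+1)%4]-cad[i]; print(np.linalg.norm(d).round(4),np.degrees(np.arctan2(d[1],d[0])).round(1))
t=[P(*p,.085) for p in [(356,418),(463,410),(470,520),(362,528)]]
print('tin',np.mean(t,0).round(4))
for i in range(4):
    d=t[(i+1)%4]-t[i]; print(np.linalg.norm(d).round(4),np.degrees(np.arctan2(d[1],d[0])).round(1))
print('jar',P(68.5,517,.095))
print('gtop',G(68,97,.155))
b=[G(*p,.065) for p in [(63,66),(142,66),(142,146),(62,146)]]
print('stand',np.mean(b,0).round(4))
for i in range(4):
    d=b[(i+1)%4]-b[i]; print(np.linalg.norm(d).round(4),np.degrees(np.arctan2(d[1],d[0])).round(1))
can=[P(*p,.072) for p in [(325,82),(442,40),(476,130),(358,172)]]
print('can',np.mean(can,0).round(4))
E
```

```text
caddy [[0.6229, 0.0794, 0.04], [0.5537, 0.0591, 0.04], [0.6174, -0.1328, 0.04], [0.6839, -0.1124, 0.04]] [ 0.6195 -0.0267  0.04  ]
0.0721 -163.6
0.2022 -71.6
0.0696 17.0
0.2013 107.6
tin [ 0.4527 -0.0788  0.085 ]
0.0534 -87.3
0.0542 -178.7
0.0536 92.4
0.054 1.1
jar [0.43402601 0.09057138 0.095     ]
gtop [0.51247895 0.30417946 0.155     ]
stand [0.5127 0.3038 0.065 ]
0.0645 -91.4
0.0646 179.8
0.0648 88.7
0.0647 -0.5
can [ 0.6375 -0.0824  0.072 ]
```

```bash
cat > go.py <<'E'
import sys
from h import *
x,y,z,yaw=map(float,sys.argv[1:])
s,r=st(); cy=np.arctan2(r[1,1],r[0,1]); dyaw=(np.radians(yaw)-cy+np.pi/2)%np.pi-np.pi/2
d=np.array([x,y,z])-s['tool_pos']; a=np.radians(yaw)if abs(dyaw)<.03 else cy
print('yaw',np.degrees(cy).round(2),'roll',-dyaw.round(3),'dist',np.linalg.norm(d).round(4),'tool now',(r.T@d).round(4))
E
python3 -m jog '[{"roll":0.125},{"roll":0.125},{"roll":0.125},{"roll":0.125},{"roll":0.125},{"roll":0.125},{"roll":0.125},{"roll":0.125},{"roll":0.125},{"roll":0.125}]'
python3 -m jog '[{"roll":0.062},{}]'
python3 go.py 0.4527 -0.0788 0.2 1.9
```

```text
t 0.1 pos [0.123  0.5356 0.2264] F [ 0.2 -0.7  0.4] w 0.0938
R [[-0.001, 0.224, 0.975], [-0.002, 0.975, -0.224], [-1.0, -0.002, -0.0]] q [ 1.24  0.09  1.37  0.    1.68 -0.1 ]
yaw 77.06 roll 1.312 dist 0.6978 tool now [ 0.0274 -0.5249  0.4589]validation failed for argument at $[0]...
validation failed for argument at $[0]...
```

All keys are needed in each row.

```bash

python3 -m jog '[{"fingers":1,"dx":0,"dy":0,"dz":0,"roll":0.125},{"fingers":1,"dx":0,"dy":0,"dz":0,"roll":0.125},{"fingers":1,"dx":0,"dy":0,"dz":0,"roll":0.125},{"fingers":1,"dx":0,"dy":0,"dz":0,"roll":0.125},{"fingers":1,"dx":0,"dy":0,"dz":0,"roll":0.125},{"fingers":1,"dx":0,"dy":0,"dz":0,"roll":0.125},{"fingers":1,"dx":0,"dy":0,"dz":0,"roll":0.125},{"fingers":1,"dx":0,"dy":0,"dz":0,"roll":0.125},{"fingers":1,"dx":0,"dy":0,"dz":0,"roll":0.125},{"fingers":1,"dx":0,"dy":0,"dz":0,"roll":0.125}]'
python3 -m jog '[{"fingers":1,"dx":0,"dy":0,"dz":0,"roll":0.09}]'
python3 go.py 0.4527 -0.0788 0.2 1.9
```

```text
time_s: 0.93
tool_pos: [0.1219, 0.5325, 0.219]
tool_rot: [0.524, 0.472, 0.519, -0.482]
force: [-0.9, 0.2, 0.2]
gripper_width: 0.094
time_s: 1.02
tool_pos: [0.1218, 0.5322, 0.2182]
tool_rot: [-0.501, -0.496, -0.496, 0.507]
force: [-0.3, 1.1, -0.3]
gripper_width: 0.0941
t 1.0167 pos [0.1218 0.5322 0.2182] F [-0.3  1.1 -0.3] w 0.0941
R [[-0.006, 1.0, -0.007], [-0.016, -0.007, -1.0], [-1.0, -0.005, 0.016]] q [ 1.24  0.09  1.38 -0.    1.68  1.25]
yaw -0.39 roll -0.04 dist 0.6951 tool now [0.0263 0.3352 0.6083]
```

```bash

python3 -m jog '[{"fingers":1,"dx":0,"dy":0.02,"dz":0.036,"roll":-0.02},{"fingers":1,"dx":0,"dy":0.02,"dz":0.036,"roll":-0.02},{"fingers":1,"dx":0,"dy":0.02,"dz":0.036,"roll":0},{"fingers":1,"dx":0,"dy":0.02,"dz":0.036,"roll":0},{"fingers":1,"dx":0,"dy":0.02,"dz":0.036,"roll":0},{"fingers":1,"dx":0,"dy":0.02,"dz":0.036,"roll":0},{"fingers":1,"dx":0,"dy":0.02,"dz":0.036,"roll":0},{"fingers":1,"dx":0,"dy":0.02,"dz":0.036,"roll":0},{"fingers":1,"dx":0,"dy":0.02,"dz":0.036,"roll":0},{"fingers":1,"dx":0,"dy":0.02,"dz":0.036,"roll":0}]' >/dev/null
python3 go.py 0.4527 -0.0788 0.2 1.9
```

```text
t 1.85 pos [0.3294 0.1742 0.2149] F [ 1.1  0.  -0. ] w 0.0942
R [[-0.013, 0.999, 0.049], [-0.026, 0.049, -0.998], [-1.0, -0.014, 0.025]] q [ 0.35 -0.3   1.75 -0.02  1.72  0.3 ]
yaw 2.8 roll 0.016 dist 0.2818 tool now [0.0198 0.111  0.2583]
```

```bash

python3 -m jog '[{"fingers":1,"dx":0,"dy":0.0155,"dz":0.0365,"roll":0},{"fingers":1,"dx":0,"dy":0.0155,"dz":0.0365,"roll":0},{"fingers":1,"dx":0,"dy":0.0155,"dz":0.0365,"roll":0},{"fingers":1,"dx":0,"dy":0.0155,"dz":0.0365,"roll":0.01},{"fingers":1,"dx":0,"dy":0.0155,"dz":0.0365,"roll":0.01},{"fingers":1,"dx":0,"dy":0.0155,"dz":0.0365,"roll":0},{"fingers":1,"dx":0,"dy":0.0155,"dz":0.0365,"roll":0},{"fingers":1,"dx":0,"dy":0,"dz":0,"roll":0}]' >/dev/null
python3 go.py 0.4527 -0.0788 0.2 1.9
python3 - <<'E'
from h import *
shot('wrist','w1')
E
```

```text
t 2.5167 pos [ 0.4509 -0.0964  0.2166] F [-0.4 -0.4 -0.1] w 0.0941
R [[-0.014, 1.0, 0.019], [-0.027, 0.019, -0.999], [-1.0, -0.015, 0.026]] q [-0.31 -0.1   1.58 -0.03  1.67 -0.33]
yaw 1.08 roll -0.014 dist 0.0243 tool now [ 0.0161  0.0024 -0.018 ]
```

View pics/w1.png

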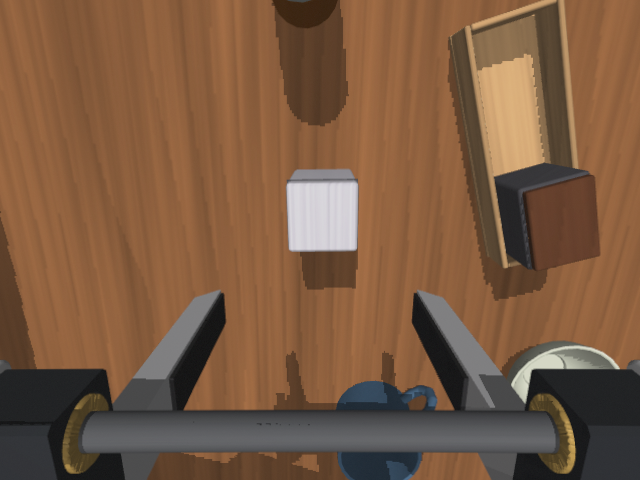

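Wrist view: tin top at (288,181)–(357,250), centred between the fingers; its far face shows above. Let me cross-check its position.

```bash
python3 - <<'E'
from h import *
c=load('w1')
t=[atz(c,*p,.085) for p in [(287.5,181),(357,180),(357,250),(289.5,251)]]
print(np.mean(t,0).round(4),np.round(t,4).tolist())
for i in range(4):
    d=t[(i+1)%4]-t[i]; print(np.linalg.norm(d).round(4),np.degrees(np.arctan2(d[1],d[0])).round(1))
# caddy from the wrist
print(dep(c,323,215).round(4), c['eye'])
E
```

```text
[ 0.4528 -0.0762  0.085 ] [[0.4265, -0.0502, 0.085], [0.4771, -0.0484, 0.085], [0.4798, -0.1021, 0.085], [0.4276, -0.1041, 0.085]]
0.0507 2.0
0.0537 -87.2
0.0522 -177.8
0.0539 91.2
[ 0.453  -0.0753  0.0838] [ 0.45252031 -0.00748075  0.3714443 ]
```

```bash

python3 -m jog '[{"fingers":1,"dx":0.03,"dy":0.001,"dz":-0.01,"roll":-0.014},{"fingers":1,"dx":0.03,"dy":0.001,"dz":-0.01,"roll":0},{"fingers":1,"dx":0.02,"dy":0,"dz":0,"roll":0},{"fingers":1,"dx":0,"dy":0,"dz":0,"roll":0}]' >/dev/null
python3 go.py 0.4527 -0.078 0.07 2
```

```text
t 2.9 pos [ 0.4497 -0.0732  0.1343] F [-0.8  0.2  0.6] w 0.094
R [[-0.014, 0.999, 0.033], [-0.022, 0.033, -0.999], [-1.0, -0.014, 0.022]] q [-0.27 -0.08  1.72 -0.02  1.5  -0.3 ]
yaw 1.89 roll -0.002 dist 0.0645 tool now [0.0643 0.0037 0.0035]
```

```bash

python3 -m jog '[{"fingers":1,"dx":0.03,"dy":0.002,"dz":0.002,"roll":0},{"fingers":1,"dx":0.025,"dy":0.002,"dz":0.001,"roll":0},{"fingers":1,"dx":0.008,"dy":0,"dz":0,"roll":0},{"fingers":1,"dx":0,"dy":0,"dz":0,"roll":0}]' >/dev/null
python3 go.py 0.4527 -0.078 0.07 2
```

```text
t 3.2333 pos [ 0.4531 -0.0731  0.0727] F [ 0.9 -0.4  0.5] w 0.0946
R [[-0.011, 0.999, 0.039], [-0.021, 0.039, -0.999], [-1.0, -0.011, 0.021]] q [-0.27 -0.02  1.8  -0.02  1.37 -0.3 ]
yaw 2.23 roll 0.004 dist 0.0056 tool now [ 0.0028 -0.0005  0.0048]
```

```bash

python3 -m jog '[{"fingers":1,"dx":0,"dy":0,"dz":0.005,"roll":0},{"fingers":0,"dx":0,"dy":0,"dz":0,"roll":0},{"fingers":0,"dx":0,"dy":0,"dz":0,"roll":0},{"fingers":0,"dx":0,"dy":0,"dz":0,"roll":0},{"fingers":0,"dx":0,"dy":0,"dz":0,"roll":0},{"fingers":0,"dx":0,"dy":0,"dz":0,"roll":0},{"fingers":0,"dx":0,"dy":0,"dz":0,"roll":0},{"fingers":0,"dx":0,"dy":0,"dz":0,"roll":0}]' 30
python3 go.py 0.4527 -0.078 0.07 2
```

```text
time_s: 3.9
tool_pos: [0.4568, -0.0787, 0.0818]
tool_rot: [0.516, 0.484, 0.504, -0.496]
force: [0.5, -0.1, -2.5]
gripper_width: 0.054
t 3.9 pos [ 0.4568 -0.0787  0.0818] F [ 0.5 -0.1 -2.5] w 0.054
R [[-0.0, 0.999, 0.04], [-0.024, 0.04, -0.999], [-1.0, -0.001, 0.024]] q [-0.28 -0.03  1.79 -0.02  1.38 -0.31]
yaw 2.31 roll 0.005 dist 0.0125 tool now [ 0.0118 -0.004  -0.0012]
```

```bash

python3 -m jog '[{"fingers":0,"dx":-0.02,"dy":0,"dz":0,"roll":0},{"fingers":0,"dx":-0.03,"dy":0,"dz":0,"roll":0},{"fingers":0,"dx":-0.03,"dy":0,"dz":0,"roll":0}]' 30
python3 go.py 0.6175 -0.0205 0.17 17.6
python3 -m jog '[{"fingers":0,"dx":0,"dy":0,"dz":0,"roll":-0.09},{"fingers":0,"dx":0,"dy":0,"dz":0,"roll":-0.09},{"fingers":0,"dx":0,"dy":0,"dz":0,"roll":-0.09}]' 30
python3 go.py 0.6175 -0.0205 0.17 17.6
```

```text
time_s: 4.15
tool_pos: [0.4508, -0.075, 0.1537]
tool_rot: [0.509, 0.48, 0.511, -0.499]
force: [0.6, 0.0, -3.0]
gripper_width: 0.054
t 4.15 pos [ 0.4508 -0.075   0.1537] F [ 0.6  0.  -3. ] w 0.054
R [[-0.02, 0.999, 0.04], [-0.018, 0.04, -0.999], [-1.0, -0.021, 0.017]] q [-0.27 -0.08  1.69 -0.02  1.55 -0.31]
yaw 2.28 roll -0.267 dist 0.1761 tool now [-0.0206  0.1683 -0.0474]
time_s: 4.4
tool_pos: [0.4548, -0.0756, 0.1604]
tool_rot: [0.576, 0.407, 0.571, -0.421]
force: [0.4, 0.1, -0.9]
gripper_width: 0.0539
t 4.4 pos [ 0.4548 -0.0756  0.1604] F [ 0.4  0.1 -0.9] w 0.0539
R [[-0.007, 0.949, 0.315], [-0.02, 0.315, -0.949], [-1.0, -0.013, 0.017]] q [-0.27 -0.09  1.68 -0.02  1.55 -0.59]
yaw 18.35 roll 0.013 dist 0.172 tool now [-0.0119  0.1716 -0.0008]
```

```bash

python3 -m jog '[{"fingers":0,"dx":0,"dy":0.035,"dz":0,"roll":0},{"fingers":0,"dx":0,"dy":0.035,"dz":0,"roll":0},{"fingers":0,"dx":0,"dy":0.035,"dz":0,"roll":0},{"fingers":0,"dx":0,"dy":0.035,"dz":0,"roll":0.01},{"fingers":0,"dx":0,"dy":0.02,"dz":0,"roll":0},{"fingers":0,"dx":0,"dy":0,"dz":0,"roll":0}]' 30
python3 go.py 0.6175 -0.0205 0.17 17.6
python3 - <<'E'
from h import *
a=shot('top','t2')['pixels'][150:250,280:420]; b=shot('side','s2')['pixels'][190:310,310:470]
shot('wrist','w2')
a=cv2.resize(a,(800,571),interpolation=cv2.INTER_CUBIC)
cv2.imwrite('pics/t2c.png',a)
E
```

```text
time_s: 4.9
tool_pos: [0.6093, -0.0224, 0.1509]
tool_rot: [0.571, 0.409, 0.571, -0.425]
force: [-1.1, -0.8, -2.7]
gripper_width: 0.0541
t 4.9 pos [ 0.6093 -0.0224  0.1509] F [-1.1 -0.8 -2.7] w 0.0541
R [[-0.014, 0.952, 0.306], [-0.018, 0.305, -0.952], [-1.0, -0.019, 0.013]] q [-0.12  0.25  1.33 -0.02  1.57 -0.43]
yaw 17.78 roll 0.003 dist 0.0209 tool now [-0.0192  0.008   0.0009]
```

View pics/w2.png

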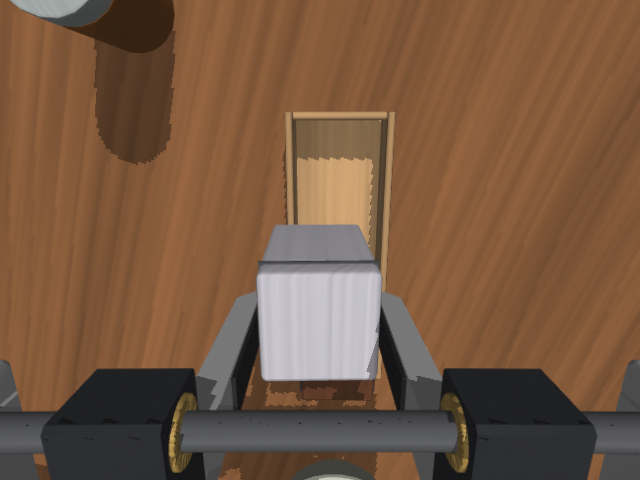

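Tin held square, caddy end at rim corners (286,113), (394,113); tin top face (259,263)–(380,380).

```bash
python3 - <<'E'
from h import *
c=load('w2')
a,b=atz(c,286,113,.04),atz(c,394.5,113,.04); print('end',a.round(4),b.round(4),np.linalg.norm(a-b).round(4),'yaw',np.degrees(np.arctan2(*(b-a)[1::-1])).round(2))
th=np.radians(17.6); X=np.array([np.cos(th),np.sin(th)]);Y=np.array([-X[1],X[0]])
print('centre',((a+b)/2)[:2]-.101*Y)
p=dep(c,320,330);print('top',p.round(4))
t=[atz(c,*q,p[2])for q in[(258,264),(377,264),(380,379),(262,379)]];m=np.mean(t,0);print('tin',m.round(4),[np.linalg.norm(t[i]-t[i-1]).round(4) for i in range(4)],np.degrees(np.arctan2(*(t[1]-t[0])[1::-1])).round(1))
d=m[:2]-[.6195,-.0267];print('local',d@X,d@Y)
E
```

```text
end [0.5563 0.0596 0.04  ] [0.6228 0.0807 0.04  ] 0.0698 yaw 17.61
centre [ 0.62004784 -0.02608134]
top [ 0.6075 -0.0217  0.1544]
tin [ 0.6063 -0.0191  0.1544] [np.float64(0.0559), np.float64(0.0493), np.float64(0.0555), np.float64(0.0538)] 18.1
local -0.01027448083520684 0.011248572766539905
```

```bash

python3 -m jog '[{"fingers":0,"dx":0.01,"dy":0.009,"dz":0,"roll":0},{"fingers":0,"dx":0.02,"dy":0,"dz":0,"roll":0},{"fingers":0,"dx":0,"dy":0,"dz":0,"roll":0}]' 30
python3 go.py 0.6186 -0.0211 0.0865 17.6
```

```text
time_s: 5.3
tool_pos: [0.6132, -0.0227, 0.1213]
tool_rot: [0.571, 0.409, 0.57, -0.426]
force: [-0.8, 0.7, -3.9]
gripper_width: 0.054
t 5.3 pos [ 0.6132 -0.0227  0.1213] F [-0.8  0.7 -3.9] w 0.054
R [[-0.014, 0.953, 0.302], [-0.02, 0.302, -0.953], [-1.0, -0.019, 0.015]] q [-0.12  0.28  1.36 -0.02  1.51 -0.42]
yaw 17.57 roll -0.001 dist 0.0353 tool now [ 0.0347  0.0063 -0.0004]
```

```bash

python3 -m jog '[{"fingers":0,"dx":-0.006,"dy":0.006,"dz":0,"roll":0},{"fingers":0,"dx":0,"dy":0.001,"dz":0,"roll":0}]' 30
python3 go.py 0.6186 -0.0211 0.0865 17.6
python3 - <<'E'
from h import *
c=shot('wrist','w3'); s=shot('side','s3')
o=np.hstack([c['pixels'][60:460,200:460],cv2.resize(s['pixels'][200:320,320:440],(400,400),interpolation=cv2.INTER_CUBIC)])
cv2.imwrite('pics/c3.png',o)
E
```

```text
time_s: 5.47
tool_pos: [0.6189, -0.0208, 0.1272]
tool_rot: [0.57, 0.409, 0.571, -0.427]
force: [0.4, -0.2, -2.4]
gripper_width: 0.0543
t 5.4667 pos [ 0.6189 -0.0208  0.1272] F [ 0.4 -0.2 -2.4] w 0.0543
R [[-0.015, 0.954, 0.301], [-0.019, 0.3, -0.954], [-1.0, -0.02, 0.014]] q [-0.11  0.29  1.34 -0.02  1.53 -0.42]
yaw 17.49 roll -0.002 dist 0.0407 tool now [ 0.0407  0.0005 -0.0004]
```

View pics/c3.png

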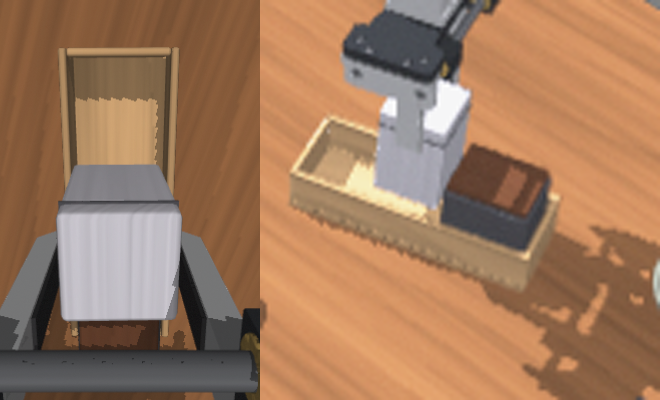

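Tin is over the free part, between the walls (crop x 72–165) and clear of the canister. Lower it.

```bash

python3 -m jog '[{"fingers":0,"dx":0.02,"dy":0.0005,"dz":0,"roll":0},{"fingers":0,"dx":0.012,"dy":0.0005,"dz":0,"roll":0},{"fingers":0,"dx":0.003,"dy":0,"dz":0,"roll":0}]' 30
python3 go.py 0.6186 -0.0211 0.0865 17.6
```

```text
time_s: 5.82
tool_pos: [0.6215, -0.0218, 0.0957]
tool_rot: [0.572, 0.411, 0.568, -0.426]
force: [-0.7, -0.3, -2.4]
gripper_width: 0.0541
t 5.8167 pos [ 0.6215 -0.0218  0.0957] F [-0.7 -0.3 -2.4] w 0.0541
R [[-0.007, 0.954, 0.301], [-0.021, 0.3, -0.954], [-1.0, -0.013, 0.018]] q [-0.11  0.31  1.38 -0.02  1.46 -0.42]
yaw 17.48 roll -0.002 dist 0.0097 tool now [ 0.0092 -0.0025 -0.0018]
```

```bash

python3 -m jog '[{"fingers":0,"dx":0.005,"dy":-0.002,"dz":-0.001,"roll":0},{"fingers":0,"dx":0.004,"dy":-0.001,"dz":-0.001,"roll":0}]' 30
python3 -m jog '[{"fingers":0,"dx":0.003,"dy":0,"dz":0,"roll":0}]' 30
python3 go.py 0.6186 -0.0211 0.0865 17.6
```

```text
time_s: 5.98
tool_pos: [0.6179, -0.0212, 0.0868]
tool_rot: [0.572, 0.411, 0.568, -0.426]
force: [-6.2, 0.9, 15.0]
gripper_width: 0.054
time_s: 6.07
tool_pos: [0.6178, -0.0213, 0.0867]
tool_rot: [0.573, 0.411, 0.568, -0.426]
force: [-7.0, 1.3, 17.3]
gripper_width: 0.054
t 6.0667 pos [ 0.6178 -0.0213  0.0867] F [-7.   1.3 17.3] w 0.054
R [[-0.007, 0.954, 0.3], [-0.021, 0.3, -0.954], [-1.0, -0.013, 0.018]] q [-0.11  0.31  1.4  -0.02  1.44 -0.42]
yaw 17.47 roll -0.002 dist 0.0008 tool now [0.0002 0.0008 0.0001]
```

```bash

python3 -m jog '[{"fingers":1,"dx":0,"dy":0,"dz":0,"roll":0},{"fingers":1,"dx":0,"dy":0,"dz":0,"roll":0},{"fingers":1,"dx":0,"dy":0,"dz":0,"roll":0}]' 30
python3 go.py 0.434 0.0905 0.17 17.6
```

```text
time_s: 6.32
tool_pos: [0.6192, -0.0214, 0.0908]
tool_rot: [0.575, 0.412, 0.566, -0.425]
force: [-0.1, 0.4, -0.9]
gripper_width: 0.0704
t 6.3167 pos [ 0.6192 -0.0214  0.0908] F [-0.1  0.4 -0.9] w 0.0704
R [[-0.0, 0.954, 0.3], [-0.022, 0.3, -0.954], [-1.0, -0.007, 0.021]] q [-0.11  0.3   1.39 -0.02  1.44 -0.42]
yaw 17.48 roll -0.002 dist 0.2304 tool now [-0.0816 -0.1436 -0.1606]
```

```bash

python3 -m jog '[{"fingers":1,"dx":-0.03,"dy":0,"dz":0,"roll":0},{"fingers":1,"dx":-0.035,"dy":0,"dz":0,"roll":0},{"fingers":1,"dx":-0.03,"dy":-0.01,"dz":-0.01,"roll":0},{"fingers":1,"dx":0,"dy":-0.024,"dz":-0.027,"roll":0},{"fingers":1,"dx":0,"dy":-0.024,"dz":-0.027,"roll":0},{"fingers":1,"dx":0,"dy":-0.024,"dz":-0.027,"roll":0},{"fingers":1,"dx":0,"dy":-0.024,"dz":-0.027,"roll":0},{"fingers":1,"dx":0,"dy":-0.024,"dz":-0.027,"roll":0},{"fingers":1,"dx":0,"dy":0,"dz":0,"roll":0}]' 30
python3 go.py 0.434 0.0905 0.078 17.6
```

```text
time_s: 7.07
tool_pos: [0.4491, 0.0825, 0.1895]
tool_rot: [0.576, 0.416, 0.562, -0.423]
force: [-1.3, 0.8, -0.1]
gripper_width: 0.0942
t 7.0667 pos [0.4491 0.0825 0.1895] F [-1.3  0.8 -0.1] w 0.0942
R [[0.01, 0.955, 0.296], [-0.02, 0.296, -0.955], [-1.0, 0.003, 0.022]] q [ 0.07 -0.12  1.65 -0.02  1.6  -0.23]
yaw 17.21 roll -0.007 dist 0.1129 tool now [ 0.1112 -0.0125 -0.0146]
```

```bash

python3 -m jog '[{"fingers":1,"dx":0.02,"dy":-0.0125,"dz":-0.0145,"roll":0},{"fingers":1,"dx":0.03,"dy":0,"dz":0,"roll":0},{"fingers":1,"dx":0.025,"dy":0,"dz":0,"roll":0},{"fingers":1,"dx":0.01,"dy":0,"dz":0,"roll":0}]' 30
python3 go.py 0.434 0.0905 0.078 17.6
python3 - <<'E'
from h import *
c=shot('top','t4'); s=c['pixels'][160:310,270:420]
w=shot('wrist','w4')['pixels']
cv2.imwrite('pics/c4.png',np.hstack([cv2.resize(s,(450,450),interpolation=cv2.INTER_CUBIC),w[30:,150:480]]))
E
```

```text
time_s: 7.4
tool_pos: [0.4377, 0.093, 0.1091]
tool_rot: [0.583, 0.42, 0.557, -0.417]
force: [0.4, -0.7, 0.2]
gripper_width: 0.094
t 7.4 pos [0.4377 0.093  0.1091] F [ 0.4 -0.7  0.2] w 0.094
R [[0.031, 0.954, 0.299], [-0.018, 0.3, -0.954], [-0.999, 0.024, 0.027]] q [ 0.1  -0.11  1.8  -0.02  1.42 -0.2 ]
yaw 17.45 roll -0.003 dist 0.0314 tool now [ 0.031  -0.005   0.0004]
```

View pics/c4.png

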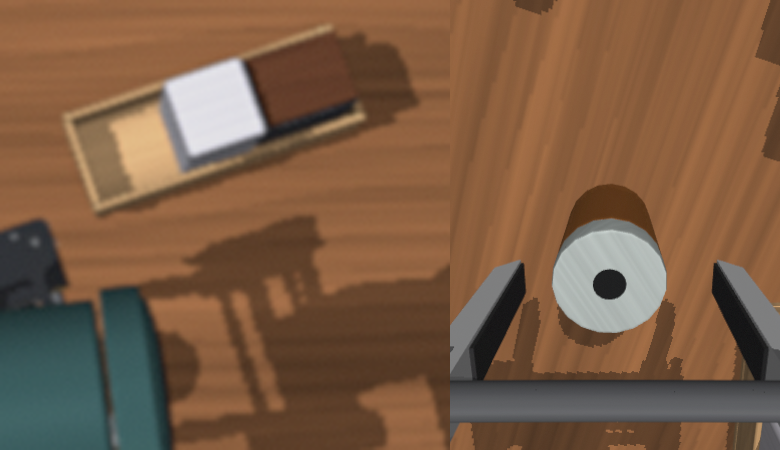

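Top: tin sits upright beside the canister. Wrist: jar between the fingers, spot at (309,313).

```bash
python3 - <<'E'
from h import *
c=load('w4'); print(atz(c,309.5,314,.095).round(4),dep(c,335,313).round(4))
c=load('t4'); P=lambda X,Y,z: atz(c,270+(X+.5)/3-.5,160+(Y+.5)/3-.5,z)
th=np.radians(17.6); X=np.array([np.cos(th),np.sin(th)]);Y=np.array([-X[1],X[0]])
t=[P(*q,.09)for q in[(164,80),(241,58),(265,132),(187,156)]];print(np.mean(t,0))
for q in t+[np.mean(t,0)]: d=q[:2]-[.6198,-.0264];print((d@X).round(4),(d@Y).round(4))
E
python3 -m jog '[{"fingers":1,"dx":0.02,"dy":-0.004,"dz":0,"roll":0},{"fingers":1,"dx":0.015,"dy":-0.001,"dz":0,"roll":0},{"fingers":1,"dx":0.003,"dy":0,"dz":0,"roll":0}]' 30
python3 go.py 0.434 0.0905 0.075 17.6
```

```text
[0.434  0.0924 0.095 ] [0.4456 0.0965 0.0951]
[ 0.61622066 -0.02120226  0.09      ]
0.0257 0.0317
0.0233 -0.0219
-0.029 -0.02
-0.0274 0.0343
-0.0018 0.006
time_s: 7.75
tool_pos: [0.4391, 0.0904, 0.0756]
tool_rot: [0.585, 0.422, 0.554, -0.415]
force: [-0.8, -0.4, -0.2]
gripper_width: 0.094
t 7.75 pos [0.4391 0.0904 0.0756] F [-0.8 -0.4 -0.2] w 0.094
R [[0.04, 0.954, 0.298], [-0.018, 0.299, -0.954], [-0.999, 0.033, 0.029]] q [ 0.09 -0.08  1.85 -0.02  1.34 -0.21]
yaw 17.39 roll -0.004 dist 0.0052 tool now [ 0.0003 -0.0049 -0.0017]
```

```bash
for i in 1; do
python3 -m jog '[{"fingers":1,"dx":-0.01,"dy":-0.0025,"dz":-0.001,"roll":0}]' >/dev/null; python3 go.py 0.434 0.0905 0.075 17.6 | sed -n 1,2p
python3 -m jog '[{"fingers":1,"dx":-0.01,"dy":-0.0025,"dz":-0.001,"roll":0}]'>/dev/null;  python3 go.py 0.434 0.0905 0.075 17.6| sed -n 1,2p
python3 -m jog '[{"fingers":1,"dx":-0.04,"dy":0,"dz":0,"roll":0}]'>/dev/null;  python3 go.py 0.434 0.0905 0.075 17.6| sed -n 1,2p
python3 -m jog '[{"fingers":1,"dx":0.04,"dy":0,"dz":0,"roll":0}]'>/dev/null;  python3 go.py 0.434 0.0905 0.075 17.6
done
```

```text
t 7.8333 pos [0.4353 0.0904 0.0843] F [-0.7  0.4 -0.3] w 0.0942
R [[0.037, 0.954, 0.297], [-0.018, 0.298, -0.954], [-0.999, 0.029, 0.029]] q [ 0.09 -0.1   1.85 -0.02  1.36 -0.21]
t 7.9167 pos [0.4327 0.0907 0.0958] F [-0.2  0.5  0.7] w 0.094
R [[0.037, 0.954, 0.297], [-0.018, 0.298, -0.954], [-0.999, 0.03, 0.029]] q [ 0.09 -0.11  1.84 -0.02  1.39 -0.2 ]
t 8.0 pos [0.4271 0.0909 0.1321] F [ 0.4  0.4 -1.4] w 0.0943
R [[0.025, 0.955, 0.297], [-0.02, 0.298, -0.954], [-0.999, 0.018, 0.026]] q [ 0.1  -0.15  1.79 -0.02  1.48 -0.2 ]
t 8.0833 pos [0.4403 0.0916 0.1124] F [3.5 0.8 2.7] w 0.0941
R [[0.059, 0.953, 0.296], [-0.016, 0.298, -0.954], [-0.998, 0.052, 0.033]] q [ 0.09 -0.13  1.81 -0.02  1.4  -0.2 ]
yaw 17.35 roll -0.004 dist 0.038 tool now [ 0.037  -0.0082 -0.002 ]
```

```bash

python3 -m jog '[{"fingers":1,"dx":0,"dy":-0.004,"dz":0,"roll":0},{"fingers":1,"dx":-0.04,"dy":-0.002,"dz":0,"roll":0}]'>/dev/null;  python3 go.py 0.434 0.091 0.075 17.6| sed -n 1,2p
python3 -m jog '[{"fingers":1,"dx":-0.04,"dy":0,"dz":0,"roll":0}]'>/dev/null;  python3 go.py 0.434 0.091 0.075 17.6| sed -n 1,2p
python3 -m jog '[{"fingers":1,"dx":0.01,"dy":0,"dz":0,"roll":0},{"fingers":1,"dx":0.01,"dy":0,"dz":0,"roll":0},{"fingers":1,"dx":0.01,"dy":0,"dz":0,"roll":0},{"fingers":1,"dx":0.01,"dy":0,"dz":0,"roll":0}]'>/dev/null;  python3 go.py 0.434 0.091 0.075 17.6
```

```text
t 8.25 pos [0.4199 0.0892 0.1394] F [0.3 0.2 1. ] w 0.0938
R [[0.028, 0.954, 0.297], [-0.019, 0.298, -0.954], [-0.999, 0.021, 0.027]] q [ 0.09 -0.17  1.79 -0.02  1.49 -0.21]
t 8.3333 pos [0.4168 0.0898 0.1809] F [0.5 0.6 0.4] w 0.0941
R [[0.024, 0.955, 0.297], [-0.02, 0.298, -0.954], [-1.0, 0.017, 0.026]] q [ 0.1  -0.19  1.73 -0.02  1.58 -0.21]
t 8.6667 pos [0.4302 0.0905 0.1658] F [-0.3 -0.1  0.1] w 0.0943
R [[0.07, 0.952, 0.296], [-0.015, 0.298, -0.954], [-0.997, 0.062, 0.035]] q [ 0.09 -0.19  1.76 -0.02  1.5  -0.21]
yaw 17.38 roll -0.004 dist 0.0909 tool now [ 0.0908 -0.0019 -0.0026]
```

```bash
p(){ python3 go.py 0.434 0.091 0.075 17.6| sed -n 1,2p; }
python3 -m jog '[{"fingers":1,"dx":0,"dy":0,"dz":0,"roll":0},{"fingers":1,"dx":0,"dy":0,"dz":0,"roll":0}]'>/dev/null; p
python3 -m jog '[{"fingers":1,"dx":0,"dy":0,"dz":0,"roll":0},{"fingers":1,"dx":0,"dy":0,"dz":0,"roll":0}]'>/dev/null; p
python3 -m jog '[{"fingers":1,"dx":0,"dy":0.04,"dz":0,"roll":0},{"fingers":1,"dx":0,"dy":0.04,"dz":0,"roll":0}]'>/dev/null; p
python3 -m jog '[{"fingers":1,"dx":0,"dy":0.04,"dz":0,"roll":0},{"fingers":1,"dx":0,"dy":0.04,"dz":0,"roll":0}]'>/dev/null; p
python3 -m jog '[{"fingers":1,"dx":0,"dy":0,"dz":0,"roll":0},{"fingers":1,"dx":0,"dy":0,"dz":0,"roll":0}]'>/dev/null; p
python3 -m jog '[{"fingers":1,"dx":0,"dy":0,"dz":0,"roll":0},{"fingers":1,"dx":0,"dy":0,"dz":0,"roll":0}]'>/dev/null; p

```

```text
t 8.8333 pos [0.4292 0.0903 0.1637] F [ 1.3 -0.5  0.1] w 0.094
R [[0.067, 0.953, 0.296], [-0.015, 0.298, -0.954], [-0.998, 0.059, 0.034]] q [ 0.09 -0.19  1.76 -0.02  1.5  -0.21]
t 9.0 pos [0.4285 0.0902 0.1625] F [-0.2 -0.6  0.5] w 0.0942
R [[0.063, 0.953, 0.296], [-0.016, 0.298, -0.954], [-0.998, 0.056, 0.034]] q [ 0.09 -0.19  1.77 -0.02  1.5  -0.21]
t 9.1667 pos [0.4984 0.1129 0.1637] F [0.8 0.3 1.4] w 0.0941
R [[0.055, 0.954, 0.295], [-0.018, 0.297, -0.955], [-0.998, 0.047, 0.033]] q [ 0.13 -0.01  1.6  -0.02  1.5  -0.17]
t 9.3333 pos [0.5762 0.1374 0.1664] F [ 0.8 -1.2  1.6] w 0.0939
R [[0.052, 0.954, 0.295], [-0.018, 0.296, -0.955], [-0.998, 0.045, 0.033]] q [ 0.15  0.17  1.4  -0.03  1.52 -0.15]
t 9.5 pos [0.5818 0.139  0.1606] F [-0.6 -0.3  0.7] w 0.0943
R [[0.047, 0.954, 0.296], [-0.018, 0.297, -0.955], [-0.999, 0.039, 0.032]] q [ 0.15  0.19  1.39 -0.03  1.52 -0.15]
t 9.6667 pos [0.5806 0.1388 0.159 ] F [-0.8  0.3  1.3] w 0.0942
R [[0.043, 0.954, 0.296], [-0.019, 0.297, -0.955], [-0.999, 0.035, 0.031]] q [ 0.15  0.19  1.4  -0.03  1.52 -0.15]
```

```bash
p(){ python3 go.py 0.434 0.091 0.075 17.6| sed -n 1,2p; }
python3 -m jog '[{"fingers":1,"dx":-0.001,"dy":0,"dz":0,"roll":0},{"fingers":1,"dx":-0.001,"dy":0,"dz":0,"roll":0},{"fingers":1,"dx":-0.001,"dy":0,"dz":0,"roll":0},{"fingers":1,"dx":-0.001,"dy":0,"dz":0,"roll":0},{"fingers":1,"dx":-0.001,"dy":0,"dz":0,"roll":0},{"fingers":1,"dx":-0.001,"dy":0,"dz":0,"roll":0},{"fingers":1,"dx":-0.001,"dy":0,"dz":0,"roll":0},{"fingers":1,"dx":-0.001,"dy":0,"dz":0,"roll":0},{"fingers":1,"dx":-0.001,"dy":0,"dz":0,"roll":0},{"fingers":1,"dx":-0.001,"dy":0,"dz":0,"roll":0}]'>/dev/null; p
python3 -m jog '[{"fingers":1,"dx":-0.001,"dy":0,"dz":0,"roll":0},{"fingers":1,"dx":-0.001,"dy":0,"dz":0,"roll":0},{"fingers":1,"dx":-0.001,"dy":0,"dz":0,"roll":0},{"fingers":1,"dx":-0.001,"dy":0,"dz":0,"roll":0},{"fingers":1,"dx":-0.001,"dy":0,"dz":0,"roll":0},{"fingers":1,"dx":-0.001,"dy":0,"dz":0,"roll":0},{"fingers":1,"dx":-0.001,"dy":0,"dz":0,"roll":0},{"fingers":1,"dx":-0.001,"dy":0,"dz":0,"roll":0},{"fingers":1,"dx":-0.001,"dy":0,"dz":0,"roll":0},{"fingers":1,"dx":-0.001,"dy":0,"dz":0,"roll":0}]'>/dev/null; p

```

```text
t 10.5 pos [0.5762 0.1377 0.1754] F [ 1.1  0.2 -0.2] w 0.094
R [[0.05, 0.954, 0.295], [-0.018, 0.296, -0.955], [-0.999, 0.042, 0.032]] q [ 0.15  0.17  1.39 -0.03  1.54 -0.15]
t 11.3333 pos [0.5757 0.1379 0.1858] F [-0.7  0.   1.1] w 0.0941
R [[0.049, 0.954, 0.295], [-0.018, 0.297, -0.955], [-0.999, 0.041, 0.032]] q [ 0.15  0.16  1.37 -0.03  1.56 -0.15]
```

```bash
p(){ python3 go.py 0.434 0.091 0.075 17.6| sed -n 1,2p; }
python3 -m jog '[{"fingers":1,"dx":0.04,"dy":-0.02,"dz":0,"roll":0}]'>/dev/null; p
python3 -m jog '[{"fingers":1,"dx":0,"dy":-0.02,"dz":0,"roll":0},{"fingers":1,"dx":0,"dy":-0.02,"dz":0,"roll":0}]'>/dev/null; p
python3 -m jog '[{"fingers":1,"dx":-0.01,"dy":0,"dz":0,"roll":0}]'>/dev/null; p
python3 -m jog '[{"fingers":1,"dx":-0.01,"dy":0,"dz":0,"roll":0}]'>/dev/null; p
python3 -m jog '[{"fingers":1,"dx":-0.01,"dy":0,"dz":0,"roll":0},{"fingers":1,"dx":-0.01,"dy":0,"dz":0,"roll":0}]'>/dev/null; p
python3 -m jog '[{"fingers":1,"dx":0,"dy":0,"dz":0,"roll":0},{"fingers":1,"dx":0,"dy":0,"dz":0,"roll":0}]'>/dev/null; p

```

```text
t 11.4167 pos [0.5667 0.133  0.1566] F [1.5 0.5 1.6] w 0.0941
R [[0.068, 0.953, 0.295], [-0.015, 0.297, -0.955], [-0.998, 0.061, 0.035]] q [ 0.15  0.14  1.46 -0.03  1.48 -0.15]
t 11.5833 pos [0.5218 0.1199 0.1436] F [-0.3  0.6  1.1] w 0.094
R [[0.05, 0.954, 0.296], [-0.018, 0.297, -0.955], [-0.999, 0.043, 0.032]] q [ 0.14  0.05  1.57 -0.02  1.47 -0.16]
t 11.6667 pos [0.5147 0.119  0.1477] F [ 0.1 -0.1 -1.8] w 0.0936
R [[0.036, 0.954, 0.296], [-0.02, 0.297, -0.955], [-0.999, 0.028, 0.03]] q [ 0.14  0.05  1.57 -0.02  1.49 -0.16]
t 11.75 pos [0.5142 0.1191 0.1584] F [1.  0.6 0.4] w 0.094
R [[0.036, 0.955, 0.296], [-0.02, 0.297, -0.955], [-0.999, 0.029, 0.03]] q [ 0.14  0.04  1.56 -0.02  1.51 -0.16]
t 11.9167 pos [0.5156 0.12   0.1826] F [ 0.7  0.3 -0.7] w 0.094
R [[0.041, 0.954, 0.296], [-0.019, 0.297, -0.955], [-0.999, 0.033, 0.03]] q [ 0.14  0.03  1.52 -0.02  1.55 -0.16]
t 12.0833 pos [0.5206 0.121  0.1901] F [ 0.3  1.1 -0.2] w 0.0942
R [[0.054, 0.954, 0.296], [-0.017, 0.297, -0.955], [-0.998, 0.046, 0.032]] q [ 0.14  0.03  1.51 -0.02  1.55 -0.16]
```

```bash
p(){ python3 go.py 0.434 0.091 0.075 17.6| sed -n 1,2p; }
python3 -m jog '[{"fingers":1,"dx":0.02,"dy":0,"dz":0,"roll":0},{"fingers":1,"dx":0,"dy":0,"dz":0,"roll":0},{"fingers":1,"dx":0,"dy":0,"dz":0,"roll":0}]'>/dev/null; p
python3 -m jog '[{"fingers":1,"dx":0,"dy":0,"dz":0,"roll":0},{"fingers":1,"dx":0,"dy":0,"dz":0,"roll":0},{"fingers":1,"dx":0,"dy":0,"dz":0,"roll":0},{"fingers":1,"dx":0,"dy":0,"dz":0,"roll":0},{"fingers":1,"dx":0,"dy":0,"dz":0,"roll":0}]'>/dev/null; p
python3 -m jog '[{"fingers":1,"dx":0,"dy":0,"dz":0,"roll":0},{"fingers":1,"dx":0,"dy":0,"dz":0,"roll":0},{"fingers":1,"dx":0,"dy":0,"dz":0,"roll":0},{"fingers":1,"dx":0,"dy":0,"dz":0,"roll":0},{"fingers":1,"dx":0,"dy":0,"dz":0,"roll":0}]'>/dev/null; p

```

```text
t 12.3333 pos [0.526  0.1216 0.1747] F [0.4 0.2 0.1] w 0.0938
R [[0.063, 0.953, 0.296], [-0.016, 0.297, -0.955], [-0.998, 0.056, 0.034]] q [ 0.14  0.04  1.53 -0.02  1.51 -0.16]
t 12.75 pos [0.5271 0.1218 0.1766] F [-0.4  0.8 -0.4] w 0.0942
R [[0.065, 0.953, 0.296], [-0.015, 0.297, -0.955], [-0.998, 0.058, 0.034]] q [ 0.14  0.04  1.52 -0.02  1.52 -0.16]
t 13.1667 pos [0.5271 0.1218 0.1771] F [ 0.2 -0.5  0.8] w 0.0944
R [[0.066, 0.953, 0.296], [-0.015, 0.297, -0.955], [-0.998, 0.058, 0.034]] q [ 0.14  0.04  1.52 -0.02  1.52 -0.16]
```

```bash
p(){ python3 -c "
from h import *
s=sensors.sense();r=rot(s['tool_rot']);print('$1',round(s['time_s'],2),np.round(s['tool_pos'],4),'tilt',np.round(r[:2,0],4))"; }
p start
python3 -m jog '[{"fingers":1,"dx":-0.02,"dy":0,"dz":0,"roll":0},{"fingers":1,"dx":0,"dy":0,"dz":0,"roll":0},{"fingers":1,"dx":0,"dy":0,"dz":0,"roll":0},{"fingers":1,"dx":0,"dy":0,"dz":0,"roll":0}]'>/dev/null; p up
python3 -m jog '[{"fingers":1,"dx":0,"dy":0.04,"dz":0,"roll":0},{"fingers":1,"dx":0,"dy":0,"dz":0,"roll":0},{"fingers":1,"dx":0,"dy":0,"dz":0,"roll":0},{"fingers":1,"dx":0,"dy":0,"dz":0,"roll":0}]'>/dev/null; p out
python3 -m jog '[{"fingers":1,"dx":0,"dy":-0.04,"dz":0,"roll":0},{"fingers":1,"dx":0,"dy":0,"dz":0,"roll":0},{"fingers":1,"dx":0,"dy":0,"dz":0,"roll":0},{"fingers":1,"dx":0,"dy":0,"dz":0,"roll":0}]'>/dev/null; p in
python3 -m jog '[{"fingers":1,"dx":-0.04,"dy":0,"dz":0,"roll":0},{"fingers":1,"dx":0,"dy":0,"dz":0,"roll":0},{"fingers":1,"dx":0,"dy":0,"dz":0,"roll":0},{"fingers":1,"dx":0,"dy":0,"dz":0,"roll":0}]'>/dev/null; p up4
```

```text
start 13.17 [0.5271 0.1218 0.1771] tilt [ 0.0656 -0.0153]
up 13.5 [0.5254 0.122  0.1961] tilt [ 0.064  -0.0155]
out 13.83 [0.5595 0.1333 0.185 ] tilt [ 0.0415 -0.0191]
in 14.17 [0.514  0.12   0.1746] tilt [ 0.0244 -0.0216]
up4 14.5 [0.5126 0.1208 0.2185] tilt [ 0.0298 -0.0208]
```

```bash
cat > p.py <<'E'
import sys
from h import *
x,y,z,yaw=map(float,sys.argv[1:])
s=sensors.sense();r=rot(s['tool_rot']);cy=np.arctan2(r[1,1],r[0,1]); dyaw=(np.radians(yaw)-cy+np.pi/2)%np.pi-np.pi/2
print(round(s['time_s'],2),np.round(s['tool_pos'],4),'tilt',np.round(r[:2,0],3),'F',np.round(s['force'],1),'w',round(s['gripper_width'],4),'need',(r.T@(np.array([x,y,z])-s['tool_pos'])).round(4),'roll',-dyaw.round(3))
E
p(){ python3 p.py 0.434 0.091 0.075 17.6; }
python3 -m jog '[{"fingers":1,"dx":0,"dy":-0.035,"dz":0,"roll":0},{"fingers":1,"dx":0,"dy":0,"dz":0,"roll":0},{"fingers":1,"dx":0,"dy":0,"dz":0,"roll":0}]'>/dev/null; p
python3 -m jog '[{"fingers":1,"dx":0,"dy":-0.03,"dz":0,"roll":0},{"fingers":1,"dx":0,"dy":0,"dz":0,"roll":0},{"fingers":1,"dx":0,"dy":0,"dz":0,"roll":0}]'>/dev/null; p
python3 -m jog '[{"fingers":1,"dx":0.03,"dy":0,"dz":0,"roll":0},{"fingers":1,"dx":0.03,"dy":0,"dz":0,"roll":0},{"fingers":1,"dx":0,"dy":0,"dz":0,"roll":0}]'>/dev/null; p
```

```text
14.75 [0.4795 0.1103 0.217 ] tilt [ 0.03  -0.021] F [ 0.1 -0.2  0.3] w 0.0944 need [ 0.1409 -0.0524  0.0009] roll -0.005
15.0 [0.4517 0.1015 0.2168] tilt [ 0.033 -0.02 ] F [-0.5  1.7  0.2] w 0.094 need [ 0.1413 -0.0237  0.0006] roll -0.005
15.25 [0.4597 0.1013 0.1609] tilt [ 0.047 -0.018] F [-0.6 -0.3 -0.9] w 0.094 need [ 0.0848 -0.031  -0.0005] roll -0.005
```

```bash

p(){ python3 p.py 0.434 0.091 0.075 17.6; }
python3 -m jog '[{"fingers":1,"dx":0,"dy":0.03,"dz":0,"roll":0},{"fingers":1,"dx":0,"dy":0,"dz":0,"roll":0},{"fingers":1,"dx":0,"dy":0,"dz":0,"roll":0},{"fingers":1,"dx":0,"dy":0,"dz":0,"roll":0}]'>/dev/null; p
python3 -m jog '[{"fingers":1,"dx":0,"dy":-0.04,"dz":0,"roll":0},{"fingers":1,"dx":0,"dy":0,"dz":0,"roll":0},{"fingers":1,"dx":0,"dy":0,"dz":0,"roll":0},{"fingers":1,"dx":0,"dy":0,"dz":0,"roll":0}]'>/dev/null; p
python3 -m jog '[{"fingers":1,"dx":0,"dy":0.04,"dz":0,"roll":0},{"fingers":1,"dx":0,"dy":0,"dz":0,"roll":0},{"fingers":1,"dx":0,"dy":0,"dz":0,"roll":0},{"fingers":1,"dx":0,"dy":0,"dz":0,"roll":0}]'>/dev/null; p
python3 -m jog '[{"fingers":1,"dx":0,"dy":-0.04,"dz":0,"roll":0},{"fingers":1,"dx":0,"dy":0,"dz":0,"roll":0},{"fingers":1,"dx":0,"dy":0,"dz":0,"roll":0},{"fingers":1,"dx":0,"dy":0,"dz":0,"roll":0}]'>/dev/null; p
```

```text
15.58 [0.4923 0.1112 0.1639] tilt [ 0.047 -0.018] F [ 0.2  1.  -0.1] w 0.094 need [ 0.0864 -0.0651 -0.0008] roll -0.005
15.92 [0.4509 0.0987 0.1607] tilt [ 0.04  -0.019] F [-0.3  0.4  0.2] w 0.094 need [ 0.0851 -0.0212 -0.0003] roll -0.005
16.25 [0.4899 0.1109 0.1607] tilt [ 0.037 -0.02 ] F [-0.4  0.2  0. ] w 0.0942 need [ 0.084  -0.0618 -0.0001] roll -0.005
16.58 [0.4484 0.0983 0.1579] tilt [ 0.032 -0.02 ] F [-0.5  0.5  0.1] w 0.094 need [ 0.0825 -0.018   0.0003] roll -0.005
```

```bash

p(){ python3 p.py 0.434 0.091 0.075 17.6; }
python3 -m jog '[{"fingers":1,"dx":-0.02,"dy":0.03,"dz":0,"roll":0},{"fingers":1,"dx":0,"dy":0.04,"dz":0,"roll":0},{"fingers":1,"dx":0,"dy":0.04,"dz":0,"roll":0},{"fingers":1,"dx":0,"dy":0.04,"dz":0,"roll":0},{"fingers":1,"dx":0,"dy":0,"dz":0,"roll":0},{"fingers":1,"dx":0,"dy":0,"dz":0,"roll":0},{"fingers":1,"dx":0,"dy":0,"dz":0,"roll":0}]'>/dev/null; p
python3 -m jog '[{"fingers":1,"dx":0,"dy":-0.04,"dz":0,"roll":0},{"fingers":1,"dx":0,"dy":0,"dz":0,"roll":0},{"fingers":1,"dx":0,"dy":0,"dz":0,"roll":0}]'>/dev/null; p
python3 -m jog '[{"fingers":1,"dx":0,"dy":0.04,"dz":0,"roll":0},{"fingers":1,"dx":0,"dy":0,"dz":0,"roll":0},{"fingers":1,"dx":0,"dy":0,"dz":0,"roll":0}]'>/dev/null; p
python3 -m jog '[{"fingers":1,"dx":0,"dy":-0.04,"dz":0,"roll":0},{"fingers":1,"dx":0,"dy":-0.04,"dz":0,"roll":0},{"fingers":1,"dx":0,"dy":-0.04,"dz":0,"roll":0},{"fingers":1,"dx":0,"dy":0,"dz":0,"roll":0},{"fingers":1,"dx":0,"dy":0,"dz":0,"roll":0}]'>/dev/null; p
```

```text
17.17 [0.5955 0.1454 0.1813] tilt [ 0.034 -0.02 ] F [ 0.8 -0.6 -0.5] w 0.0937 need [ 0.1019 -0.1731  0.001 ] roll -0.005
17.42 [0.5502 0.132  0.1733] tilt [ 0.019 -0.023] F [ 0.2 -0.3 -0.1] w 0.094 need [ 0.0969 -0.1243  0.002 ] roll -0.005
17.67 [0.5811 0.1425 0.1677] tilt [ 0.004 -0.025] F [0.2 0.5 0.5] w 0.094 need [ 0.0934 -0.1554  0.0032] roll -0.006
18.08 [0.4626 0.1054 0.168 ] tilt [ 0.007 -0.025] F [ 0.4 -0.1  0.4] w 0.0936 need [ 0.0931 -0.0315  0.0028] roll -0.006
```

```bash

p(){ python3 p.py 0.434 0.091 0.075 17.6; }
python3 -m jog '[{"fingers":1,"dx":0.02,"dy":-0.03,"dz":0.001,"roll":0},{"fingers":1,"dx":0.035,"dy":0,"dz":0.001,"roll":0},{"fingers":1,"dx":0.025,"dy":0,"dz":0,"roll":0}]'>/dev/null; p
```

```text
18.33 [0.4438 0.0934 0.1012] tilt [ 0.04  -0.022] F [0.2 0.2 0.1] w 0.0942 need [ 0.0258 -0.011  -0.0015] roll -0.006
```

```bash

p(){ python3 p.py 0.434 0.091 0.073 17.6; }
python3 -m jog '[{"fingers":1,"dx":0.018,"dy":-0.009,"dz":-0.001,"roll":0},{"fingers":1,"dx":0.005,"dy":0,"dz":0,"roll":0}]'>/dev/null; p
python3 -m jog '[{"fingers":1,"dx":0,"dy":0,"dz":0,"roll":0},{"fingers":1,"dx":0,"dy":0,"dz":0,"roll":0}]'>/dev/null; p
```

```text
18.5 [0.4368 0.0911 0.0781] tilt [ 0.045 -0.021] F [0.1 0.7 0.1] w 0.0941 need [ 0.005  -0.0029 -0.0009] roll -0.006
18.67 [0.4392 0.0915 0.0807] tilt [ 0.05  -0.021] F [ 0.4  0.6 -0.2] w 0.0935 need [ 0.0074 -0.0054 -0.0014] roll -0.006
```

```bash

p(){ python3 p.py 0.434 0.091 0.073 17.6; }
python3 -m jog '[{"fingers":1,"dx":0.005,"dy":-0.006,"dz":-0.001,"roll":0},{"fingers":0,"dx":0,"dy":0,"dz":0,"roll":0},{"fingers":0,"dx":0,"dy":0,"dz":0,"roll":0},{"fingers":0,"dx":0,"dy":0,"dz":0,"roll":0},{"fingers":0,"dx":0,"dy":0,"dz":0,"roll":0}]' 30 >/dev/null; p
python3 -m jog '[{"fingers":0,"dx":0,"dy":0,"dz":0,"roll":0},{"fingers":0,"dx":0,"dy":0,"dz":0,"roll":0}]' 30 >/dev/null; p
python3 -m jog '[{"fingers":0,"dx":0,"dy":0,"dz":0,"roll":0},{"fingers":0,"dx":0,"dy":0,"dz":0,"roll":0}]' 30 >/dev/null; p
```

```text
19.08 [0.4391 0.0914 0.0819] tilt [ 0.063 -0.019] F [-0.9 -0.7  0. ] w 0.0704 need [ 0.0086 -0.0055 -0.0015] roll -0.006
19.25 [0.4384 0.0911 0.0823] tilt [ 0.061 -0.02 ] F [-0.3 -0.3 -1.8] w 0.0571 need [ 0.009  -0.0047 -0.0015] roll -0.005
19.42 [0.4384 0.0911 0.0822] tilt [ 0.061 -0.02 ] F [-1.8 -0.6  0.9] w 0.0567 need [ 0.0089 -0.0047 -0.0015] roll -0.005
```

```bash

p(){ python3 p.py 0.6003 0.0351 0.165 17.6; }
python3 -m jog '[{"fingers":0,"dx":-0.03,"dy":0,"dz":0,"roll":0},{"fingers":0,"dx":-0.035,"dy":0,"dz":0,"roll":0},{"fingers":0,"dx":-0.03,"dy":0,"dz":0,"roll":0},{"fingers":0,"dx":0,"dy":0.03,"dz":0.02,"roll":0},{"fingers":0,"dx":0,"dy":0.03,"dz":0.02,"roll":0},{"fingers":0,"dx":0,"dy":0.03,"dz":0.02,"roll":0},{"fingers":0,"dx":0,"dy":0,"dz":0,"roll":0},{"fingers":0,"dx":0,"dy":0,"dz":0,"roll":0}]' 30 >/dev/null; p
python3 -c "
from h import *
w=shot('wrist','w5')['pixels']; s=shot('side','s5')['pixels']
cv2.imwrite('pics/c5.png',np.hstack([w[60:460,170:470],cv2.resize(s[150:310,280:480],(500,400),interpolation=cv2.INTER_CUBIC)]))"
```

```text
20.08 [0.5368 0.0622 0.1798] tilt [ 0.051 -0.019] F [-0.1  0.9 -3.2] w 0.0558 need [0.0186 0.0518 0.0443] roll -0.003
```

View pics/c5.png

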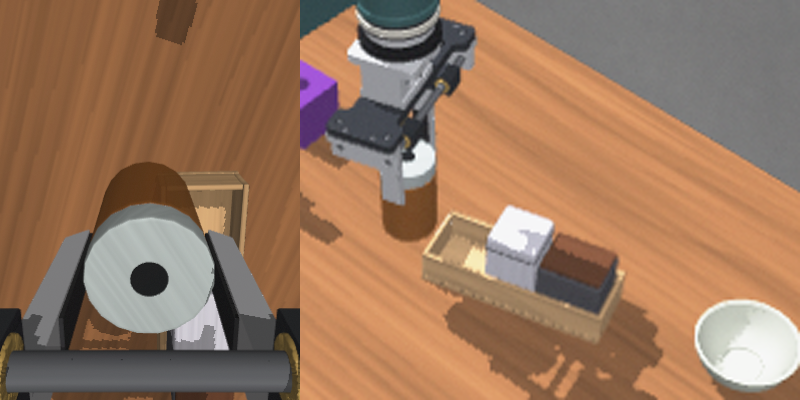

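Jar held (spot at w5 pixel ≈(320,339)), tin upright in caddy. Get the jar's tilt from a depth plane fit on the lid.

```bash
python3 - <<'E'
from h import *
c=load('w5'); pts=np.array([dep(c,u,v) for u in range(275,365,6) for v in range(290,385,6) if ((u-320)/55)**2+((v-337)/50)**2<1 and np.hypot(u-320,v-339)>22])
m=np.median(pts,0); n=np.linalg.svd(pts-pts.mean(0))[2][2]; print(m,n*np.sign(n[2]),len(pts)); print('spot',atz(c,320,339,m[2]).round(4))
E
```

```text
[0.53492526 0.0656337  0.19155784] [ 0.20074412 -0.64596453  0.73649958] 173
spot [0.5373 0.0644 0.1916]
```

```bash
cat > lid.py <<'E'
import sys
from h import *
def lid(c,u0,v0,a,b):
    pts=np.array([dep(c,u,v) for u in range(u0-a,u0+a,4) for v in range(v0-b,v0+b,4) if ((u-u0)/a)**2+((v-v0)/b)**2<.8 and c['depth'][v,u]>0])
    for _ in range(5):
        A=np.c_[pts[:,:2],np.ones(len(pts))]; k=np.linalg.lstsq(A,pts[:,2],rcond=None)[0]; e=abs(A@k-pts[:,2]); pts=pts[e<=max(2.5*np.median(e),1e-4)]
    return k[:2],np.median(pts,0),len(pts),np.median(e)
if __name__=='__main__': print(lid(load(sys.argv[1]),*map(int,sys.argv[2:])))
E
python3 lid.py w5 320 337 58 52
```

```text
(array([ 0.03055945, -0.00598348]), array([0.53749993, 0.06554897, 0.19158971]), 415, np.float64(0.00038976842849824944))
```

```bash

p(){ python3 p.py 0.6003 0.0351 0.15 17.6; }
python3 -m jog '[{"fingers":0,"dx":0,"dy":0.028,"dz":0.022,"roll":0},{"fingers":0,"dx":0,"dy":0.028,"dz":0.022,"roll":0},{"fingers":0,"dx":0,"dy":0,"dz":0,"roll":0},{"fingers":0,"dx":0,"dy":0,"dz":0,"roll":0}]' 30 >/dev/null; p
python3 -m jog '[{"fingers":0,"dx":-0.005,"dy":-0.03,"dz":0,"roll":0},{"fingers":0,"dx":0,"dy":0,"dz":0,"roll":0},{"fingers":0,"dx":0,"dy":0,"dz":0,"roll":0}]' 30 >/dev/null; p
python3 -m jog '[{"fingers":0,"dx":0,"dy":0.03,"dz":0,"roll":0},{"fingers":0,"dx":0,"dy":0,"dz":0,"roll":0},{"fingers":0,"dx":0,"dy":0,"dz":0,"roll":0}]' 30 >/dev/null; p
```

```text
20.52 [0.596  0.0392 0.177 ] tilt [ 0.037 -0.017] F [-0.7 -0.  -2.8] w 0.0558 need [0.0272 0.002  0.0045] roll 0.001
20.77 [0.5615 0.0316 0.1758] tilt [ 0.026 -0.016] F [ 0.9 -0.8 -2.7] w 0.0557 need [0.0267 0.0375 0.0079] roll 0.003
21.02 [0.5852 0.0427 0.1738] tilt [ 0.019 -0.016] F [-0.7  0.  -2.5] w 0.0559 need [0.0242 0.0118 0.0113] roll 0.004
```

```bash

p(){ python3 p.py 0.6009 0.0332 0.0882 17.6; }
python3 -m jog '[{"fingers":0,"dx":0.01,"dy":0.012,"dz":0.013,"roll":0.002},{"fingers":0,"dx":0.005,"dy":0,"dz":0,"roll":0.002},{"fingers":0,"dx":0,"dy":0,"dz":0,"roll":0}]' 30 >/dev/null; p
```

```text
21.27 [0.6006 0.0356 0.1615] tilt [ 0.023 -0.015] F [ 0.1  0.2 -3.2] w 0.0557 need [ 0.0733 -0.0017  0.0008] roll 0.003
```

```bash

p(){ python3 p.py 0.6009 0.0332 0.0882 17.6; }
python3 -m jog '[{"fingers":0,"dx":0.02,"dy":-0.002,"dz":0.001,"roll":0.002},{"fingers":0,"dx":0.01,"dy":-0.003,"dz":0,"roll":0}]' 30 >/dev/null; p
python3 -c "
from h import *
w=shot('wrist','w6')['pixels']
cv2.imwrite('pics/c6.png',w[60:460,150:490])"
python3 lid.py w6 320 337 58 52
```

```text
21.43 [0.5981 0.0334 0.1352] tilt [ 0.031 -0.015] F [-0.7  0.  -4.4] w 0.0553 need [ 0.0471  0.0014 -0.    ] roll 0.001
(array([0.01827768, 0.00422406]), array([0.59851006, 0.03665589, 0.14696839]), 384, np.float64(0.00028341704931200695))
```

View pics/c6.png

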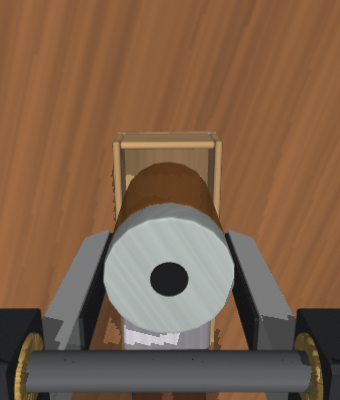

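Jar is centred between the side walls (jar bottom 125–212, inner walls 122–213 in crop). Check its gap to the end wall.

```bash
python3 - <<'E'
from h import *
c=load('w6'); th=np.radians(17.6); X=np.array([np.cos(th),np.sin(th)]);Y=np.array([-X[1],X[0]])
for n,u,v,z in [('jar bottom far',318,223,.052),('end L',263,195,.04),('end R',372,195,.04),('spot',319,339,.147)]:
    d=atz(c,u,v,z)[:2]-[.6198,-.0264]; print(n,(d@X).round(4),(d@Y).round(4))
E
```

```text
jar bottom far 0.0002 0.0911
end L -0.0349 0.1068
end R 0.0354 0.1065
spot -0.0017 0.0655
```

```bash

p(){ python3 p.py 0.6004 0.0351 0.0882 17.6; }
python3 -m jog '[{"fingers":0,"dx":0.015,"dy":0.001,"dz":-0.002,"roll":0},{"fingers":0,"dx":0.01,"dy":0.001,"dz":0,"roll":0}]' 30 >/dev/null; p
python3 -m jog '[{"fingers":0,"dx":0.008,"dy":0,"dz":0,"roll":0}]' 30 >/dev/null; p
```

```text
21.65 [0.5995 0.036  0.1123] tilt [ 0.034 -0.015] F [ 0.  -0.6 -3.9] w 0.0556 need [ 0.0241 -0.0001  0.0005] roll 0.002
21.73 [0.5999 0.036  0.1047] tilt [ 0.036 -0.015] F [ 0.4  0.3 -2.6] w 0.056 need [ 0.0165 -0.0003  0.0006] roll 0.002
```

```bash

p(){ python3 p.py 0.6004 0.0351 0.0882 17.6; }
python3 -m jog '[{"fingers":0,"dx":0.008,"dy":0,"dz":0,"roll":0}]' 30 >/dev/null; p
python3 -m jog '[{"fingers":0,"dx":0.005,"dy":0,"dz":0,"roll":0}]' 30 >/dev/null; p
python3 -m jog '[{"fingers":0,"dx":0.003,"dy":0,"dz":0,"roll":0}]' 30 >/dev/null; p
```

```text
21.82 [0.6001 0.0361 0.0966] tilt [ 0.036 -0.015] F [-0.1  0.6 -3.6] w 0.0557 need [ 0.0085 -0.0002  0.0008] roll 0.002
21.9 [0.5999 0.036  0.0909] tilt [ 0.035 -0.015] F [ 0.5  0.5 -3.1] w 0.056 need [0.0028 0.0001 0.001 ] roll 0.002
21.98 [0.6001 0.0357 0.0885] tilt [ 0.036 -0.015] F [-3.7 -0.7 13.5] w 0.0557 need [0.0003 0.0001 0.0007] roll 0.002
```

Floor contact at the expected height. Release and lift.

```bash

p(){ python3 p.py 0.5127 0.304 0.23 0; }
python3 -m jog '[{"fingers":1,"dx":0,"dy":0,"dz":0,"roll":0},{"fingers":1,"dx":0,"dy":0,"dz":0,"roll":0},{"fingers":1,"dx":0,"dy":0,"dz":0,"roll":0},{"fingers":1,"dx":-0.01,"dy":0,"dz":0,"roll":0},{"fingers":1,"dx":-0.03,"dy":0,"dz":0,"roll":0},{"fingers":1,"dx":-0.04,"dy":0,"dz":0,"roll":0},{"fingers":1,"dx":-0.04,"dy":0,"dz":0,"roll":0},{"fingers":1,"dx":-0.03,"dy":0,"dz":0,"roll":0}]' 30 >/dev/null; p
python3 -m jog '[{"fingers":1,"dx":0,"dy":0,"dz":-0.03,"roll":0.1},{"fingers":1,"dx":0,"dy":0,"dz":-0.03,"roll":0.1},{"fingers":1,"dx":0,"dy":0,"dz":-0.03,"roll":0.1}]' 30 >/dev/null; p
```

```text
22.65 [0.5922 0.0379 0.2406] tilt [ 0.025 -0.015] F [1.3 0.3 0.8] w 0.0943 need [ 0.0046  0.005  -0.2779] roll 0.309
22.9 [0.5795 0.1224 0.2563] tilt [ 0.054 -0.016] F [0.8 0.8 0.4] w 0.0944 need [ 0.0197 -0.0704 -0.1811] roll -0.013
```

```bash

p(){ python3 p.py 0.5127 0.304 0.23 -0.7; }
python3 -m jog '[{"fingers":1,"dx":0.004,"dy":-0.014,"dz":-0.036,"roll":0},{"fingers":1,"dx":0.004,"dy":-0.014,"dz":-0.036,"roll":0},{"fingers":1,"dx":0.004,"dy":-0.014,"dz":-0.036,"roll":0},{"fingers":1,"dx":0.004,"dy":-0.014,"dz":-0.036,"roll":0},{"fingers":1,"dx":0,"dy":-0.003,"dz":-0.012,"roll":0},{"fingers":1,"dx":0,"dy":0,"dz":0,"roll":0}]' 30 >/dev/null; p
python3 -c "
from h import *
w=shot('wrist','w7')['pixels'];t=shot('top','t7')['pixels'][160:310,270:420]
cv2.imwrite('pics/c7.png',np.hstack([w[60:460,120:500],cv2.resize(t,(400,400),interpolation=cv2.INTER_CUBIC)]))"
```

```text
23.4 [0.5224 0.2906 0.2455] tilt [ 0.071 -0.008] F [0.3 0.2 0.5] w 0.0943 need [ 0.0147 -0.011  -0.0133] roll -0.002
```

View pics/c7.png

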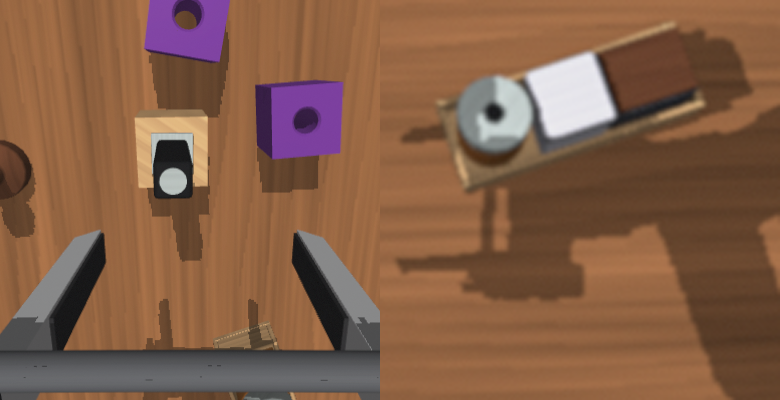

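Top: jar and tin both stand upright in the caddy, spot at crop (494,112). Wrist: gauge handle top at (293,241), square to the jaws. I'll turn the jaws to grip along y, so the tool's x-tilt doesn't tilt the gauge.

```bash

p(){ python3 p.py 0.5127 0.304 0.23 89.3; }
python3 -c "
from h import *
c=load('t7'); print('spot',atz(c,312.4,201.7,.1).round(4)); print('jar rim mid',atz(c,270+(114.5)/2.667-.5,160+114.5/2.667-.5,.1).round(4))
c=load('w7'); print('handle top',atz(c,293,241,.155).round(4),dep(c,293,241).round(4))
th=np.radians(17.6); X=np.array([np.cos(th),np.sin(th)]);Y=np.array([-X[1],X[0]])
d=atz(load('t7'),312.4,201.7,.1)[:2]-[.6198,-.0264];print(d@X,d@Y)"
python3 lid.py t7 312 202 10 10
python3 -m jog '[{"fingers":1,"dx":0,"dy":0,"dz":0,"roll":-0.125},{"fingers":1,"dx":0,"dy":0,"dz":0,"roll":-0.125},{"fingers":1,"dx":0,"dy":0,"dz":0,"roll":-0.125},{"fingers":1,"dx":0,"dy":0,"dz":0,"roll":-0.125},{"fingers":1,"dx":0,"dy":0,"dz":0,"roll":-0.125},{"fingers":1,"dx":0,"dy":0,"dz":0,"roll":-0.125},{"fingers":1,"dx":0,"dy":0,"dz":0,"roll":-0.125},{"fingers":1,"dx":0,"dy":0,"dz":0,"roll":-0.125},{"fingers":1,"dx":0,"dy":0,"dz":0,"roll":-0.125},{"fingers":1,"dx":0,"dy":0,"dz":0,"roll":-0.125}]' >/dev/null;p
python3 -m jog '[{"fingers":1,"dx":0,"dy":0,"dz":0,"roll":-0.125},{"fingers":1,"dx":0,"dy":0,"dz":0,"roll":-0.1},{"fingers":1,"dx":0,"dy":0,"dz":0,"roll":0}]' >/dev/null;p
```

```text
spot [0.6023 0.0366 0.1   ]
jar rim mid [0.6008 0.0366 0.1   ]
handle top [0.5133 0.3062 0.155 ] [0.5133 0.3061 0.1544]
0.0023199779844853903 0.06534138297746929
(array([0.06593625, 0.04575811]), array([0.60199188, 0.03367997, 0.09853967]), 14, np.float64(0.0010689264012659974))
24.33 [0.5356 0.2647 0.2525] tilt [ 0.082 -0.019] F [0.7 0.5 0.3] w 0.0938 need [ 0.0198  0.0293 -0.0364] roll -0.325
24.58 [0.5394 0.2567 0.2545] tilt [ 0.085 -0.022] F [ 0.6 -0.3 -0.1] w 0.0935 need [ 0.0211  0.0443 -0.0338] roll -0.1
```

```bash

p(){ python3 p.py 0.5133 0.305 0.118 89.3; }
python3 -m jog '[{"fingers":1,"dx":0,"dy":0.02,"dz":-0.018,"roll":-0.1},{"fingers":1,"dx":0,"dy":0.025,"dz":-0.016,"roll":0},{"fingers":1,"dx":0,"dy":0,"dz":0,"roll":0},{"fingers":1,"dx":0,"dy":0,"dz":0,"roll":0}]' >/dev/null;p
```

```text
24.92 [0.5125 0.2966 0.2526] tilt [ 0.088 -0.025] F [ 0.1 -1.  -0.4] w 0.0937 need [ 0.1339  0.0114 -0.0114] roll -0.02
```

```bash

p(){ python3 p.py 0.5133 0.305 0.118 89.3; }
python3 -m jog '[{"fingers":1,"dx":0.03,"dy":0.006,"dz":-0.006,"roll":-0.02},{"fingers":1,"dx":0.03,"dy":0.005,"dz":-0.005,"roll":0},{"fingers":1,"dx":0.02,"dy":0,"dz":0,"roll":0},{"fingers":1,"dx":0,"dy":0,"dz":0,"roll":0}]' >/dev/null;p
```

```text
25.25 [0.5144 0.3013 0.1741] tilt [ 0.098 -0.024] F [-0.1 -0.5 -1.5] w 0.0937 need [ 0.0557  0.0048 -0.0067] roll -0.014
```

```bash

p(){ python3 p.py 0.5133 0.305 0.118 89.3; }
python3 -m jog '[{"fingers":1,"dx":0.025,"dy":0.003,"dz":-0.004,"roll":-0.014},{"fingers":1,"dx":0.02,"dy":0.002,"dz":-0.003,"roll":0},{"fingers":1,"dx":0.01,"dy":0,"dz":0,"roll":0},{"fingers":1,"dx":0,"dy":0,"dz":0,"roll":0},{"fingers":1,"dx":0,"dy":0,"dz":0,"roll":0}]' >/dev/null;p
```

```text
25.67 [0.5186 0.3003 0.1223] tilt [ 0.105 -0.024] F [0.3 0.9 0.1] w 0.0941 need [ 0.0036  0.0047 -0.0059] roll -0.013
```

```bash

p(){ python3 p.py 0.5133 0.305 0.118 89.3; }
python3 -m jog '[{"fingers":1,"dx":0.002,"dy":0.005,"dz":-0.007,"roll":-0.012},{"fingers":0,"dx":0,"dy":0,"dz":0,"roll":0},{"fingers":0,"dx":0,"dy":0,"dz":0,"roll":0},{"fingers":0,"dx":0,"dy":0,"dz":0,"roll":0},{"fingers":0,"dx":0,"dy":0,"dz":0,"roll":0},{"fingers":0,"dx":0,"dy":0,"dz":0,"roll":0}]' 30 >/dev/null; p
python3 -m jog '[{"fingers":0,"dx":0,"dy":0,"dz":0,"roll":0},{"fingers":0,"dx":0,"dy":0,"dz":0,"roll":0},{"fingers":0,"dx":0,"dy":0,"dz":0,"roll":0},{"fingers":0,"dx":0,"dy":0,"dz":0,"roll":0},{"fingers":0,"dx":0,"dy":0,"dz":0,"roll":0}]' >/dev/null; p
```

```text
26.17 [0.5151 0.3068 0.1271] tilt [ 0.116 -0.019] F [0.4 0.  0.1] w 0.0641 need [ 0.0088 -0.0017 -0.0028] roll -0.002
26.58 [0.5154 0.3071 0.1279] tilt [ 0.117 -0.019] F [ 0.3 -0.2 -0.4] w 0.0307 need [ 0.0096 -0.0019 -0.0032] roll -0.002
```

```bash

p(){ python3 p.py 0.5133 0.305 0.118 89.3; }
python3 -m jog '[{"fingers":0,"dx":0,"dy":0,"dz":0,"roll":0},{"fingers":0,"dx":0,"dy":0,"dz":0,"roll":0},{"fingers":0,"dx":0,"dy":0,"dz":0,"roll":0}]' >/dev/null; p
python3 -m jog '[{"fingers":0,"dx":-0.03,"dy":0,"dz":0.003,"roll":0},{"fingers":0,"dx":-0.03,"dy":0,"dz":0.003,"roll":0}]' >/dev/null; p
```

```text
26.83 [0.5154 0.307  0.1278] tilt [ 0.116 -0.019] F [-0.1 -0.   1.2] w 0.0254 need [ 0.0095 -0.0018 -0.0032] roll -0.002
27.0 [0.5113 0.3069 0.1793] tilt [ 0.103 -0.024] F [ 0.3  0.2 -0.7] w 0.0261 need [ 0.0612 -0.0004 -0.0043] roll -0.001
```

```bash

p(){ python3 p.py 0.603 0.0366 0.245 89.3; }
python3 -m jog '[{"fingers":0,"dx":-0.03,"dy":0,"dz":0.004,"roll":0},{"fingers":0,"dx":-0.03,"dy":0,"dz":0.004,"roll":0},{"fingers":0,"dx":-0.02,"dy":0,"dz":0.002,"roll":0},{"fingers":0,"dx":0,"dy":0,"dz":0,"roll":0}]' >/dev/null; p
```

```text
27.33 [0.5131 0.3091 0.2658] tilt [ 0.105 -0.023] F [0.7 0.3 0.1] w 0.0258 need [ 0.0364 -0.2707  0.0902] roll -0.001
```

Lifted clear. Travel to the jar.

```bash

p(){ python3 p.py 0.603 0.0366 0.245 89.3; }
python3 -m jog '[{"fingers":0,"dx":0,"dy":-0.034,"dz":0.011,"roll":0},{"fingers":0,"dx":0,"dy":-0.034,"dz":0.011,"roll":0},{"fingers":0,"dx":0,"dy":-0.034,"dz":0.011,"roll":0},{"fingers":0,"dx":0,"dy":-0.034,"dz":0.011,"roll":0},{"fingers":0,"dx":0,"dy":-0.034,"dz":0.011,"roll":0},{"fingers":0,"dx":0,"dy":-0.034,"dz":0.011,"roll":0}]' >/dev/null; p
```

```text
27.83 [0.5747 0.1058 0.2668] tilt [ 0.093 -0.019] F [ 1.4  0.6 -1.4] w 0.0263 need [ 0.0256 -0.0688  0.0258] roll 0.016
```

```bash

p(){ python3 p.py 0.603 0.0366 0.245 89.3; }
python3 -m jog '[{"fingers":0,"dx":0,"dy":-0.03,"dz":0.01,"roll":0.008},{"fingers":0,"dx":0,"dy":-0.028,"dz":0.01,"roll":0.008},{"fingers":0,"dx":0,"dy":0,"dz":0,"roll":0},{"fingers":0,"dx":0,"dy":0,"dz":0,"roll":0}]' >/dev/null; p
python3 -c "
from h import *
w=shot('wrist','w8')['pixels'];t=shot('top','t8')['pixels'][150:270,260:400]; s=shot('side','s8')['pixels'][150:320,280:450]
cv2.imwrite('pics/c8.png',np.hstack([w[60:460,120:520],cv2.resize(s,(400,400),interpolation=cv2.INTER_CUBIC)]))"
```

```text
28.17 [0.594  0.0367 0.2598] tilt [ 0.08  -0.023] F [-0.1  0.7 -1.1] w 0.0262 need [0.0154 0.0005 0.0078] roll -0.011
```

View pics/c8.png

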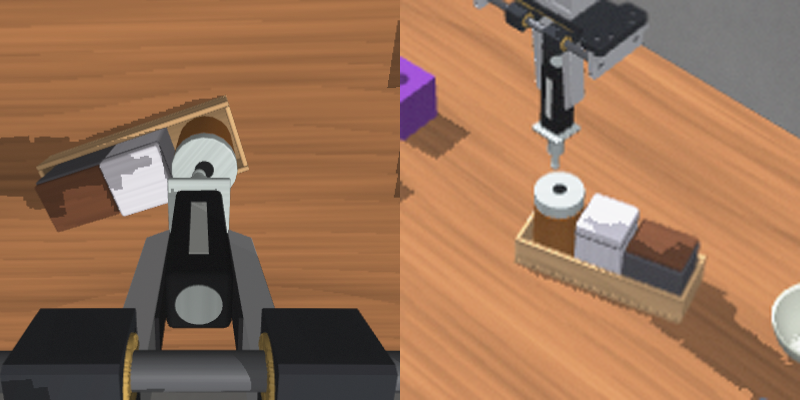

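Gauge held, jaws on the handle; tip at wrist ≈(319,235), just beside/above the spot (323,228). Measure gauge tilt and the tip offset.

```bash
python3 lid.py w8 319 364 22 19; python3 lid.py w8 324 214 30 20; python3 - <<'E'
from h import *
c=load('w8'); s=sensors.sense(); R0=rot(s['tool_rot'])
for u,v in [(319,364),(319,250),(319,256),(319,243),(319,238),(319,234),(290,244),(348,244),(323,228),(330,226)]: print(u,v,dep(c,u,v).round(4))
a=c['pixels'][200:270,270:370]; cv2.imwrite('pics/c9.png',cv2.resize(a,(800,560),interpolation=cv2.INTER_CUBIC))
E
```

```text
(array([-0.00087363, -0.00455831]), array([0.59297269, 0.03725765, 0.28767324]), 57, np.float64(0.0003188357392687191))
(array([ 0.05090253, -0.01443481]), array([0.58829721, 0.03982039, 0.09993888]), 87, np.float64(0.0004344232545701321))
319 364 [0.5934 0.0378 0.2866]
319 250 [0.5797 0.0365 0.2026]
319 256 [0.5786 0.0367 0.2143]
319 243 [0.5756 0.0366 0.2021]
319 238 [0.5736 0.0366 0.1992]
319 234 [0.5866 0.0354 0.1548]
290 244 [0.5758 0.0201 0.2024]
348 244 [0.5763 0.053  0.2026]
323 228 [0.6003 0.0374 0.1003]
330 226 [0.5985 0.0432 0.1007]
```

View pics/c9.png

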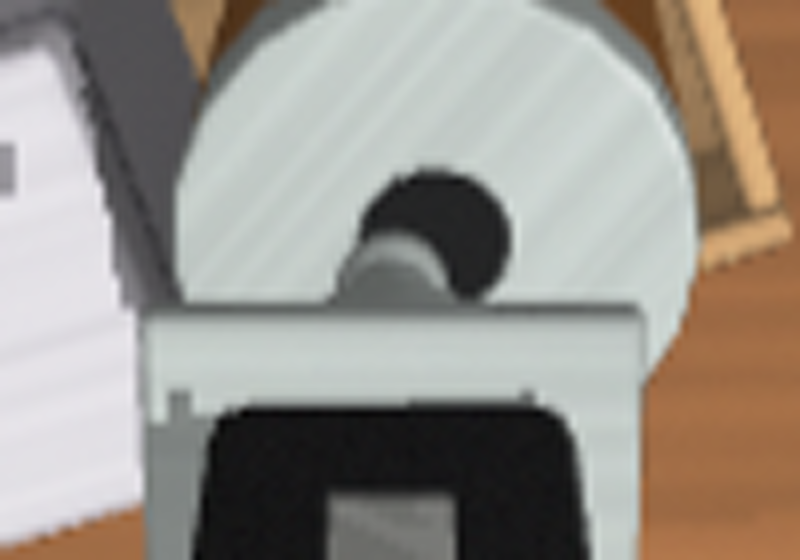

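Spot is at c9 (435,240) → w8 pixel ≈(324,230).

```bash
python3 - <<'E'
from h import *
c=load('w8'); print('eye',c['eye'])
for q in [(324,229.6),(323.5,228)]: print('spot',atz(c,*q,.1).round(4))
# lid outline at crop x 175..697
for q in [(291.5,227),(356.7,227)]: print(atz(c,*q,.1).round(4))
# gauge geometry: handle top disc centroid and collar -x edge line, depth-based
for v in (239,240,241): print(v,dep(c,300,v).round(4),dep(c,340,v).round(4))
for v in range(229,238): print('nose',v,[tuple(dep(c,u,v).round(4)) for u in (317,320,323)])
E
```

```text
eye [0.498231   0.04239881 0.40961604]
spot [0.6018 0.0382 0.1   ]
spot [0.6004 0.0378 0.1   ]
[0.5991 0.0111 0.1   ]
[0.6    0.0654 0.1   ]
239 [0.573  0.0259 0.2022] [0.5739 0.0485 0.2006]
240 [0.5738 0.0258 0.2015] [0.5738 0.0485 0.2026]
241 [0.5745 0.0258 0.2012] [0.5746 0.0485 0.2022]
nose 229 [(np.float64(0.6009), np.float64(0.0323), np.float64(0.1008)), (np.float64(0.601), np.float64(0.0348), np.float64(0.1006)), (np.float64(0.6009), np.float64(0.0374), np.float64(0.1012))]
nose 230 [(np.float64(0.586), np.float64(0.0339), np.float64(0.1478)), (np.float64(0.5863), np.float64(0.036), np.float64(0.1472)), (np.float64(0.6023), np.float64(0.0373), np.float64(0.0994))]
nose 231 [(np.float64(0.5863), np.float64(0.0339), np.float64(0.1492)), (np.float64(0.586), np.float64(0.036), np.float64(0.1502)), (np.float64(0.5866), np.float64(0.0381), np.float64(0.1486))]
nose 232 [(np.float64(0.5865), np.float64(0.0339), np.float64(0.1506)), (np.float64(0.5865), np.float64(0.036), np.float64(0.1508)), (np.float64(0.5873), np.float64(0.0381), np.float64(0.1486))]
nose 233 [(np.float64(0.5871), 
[... 245 characters left out ...]
4(0.5871), np.float64(0.036), np.float64(0.1533)), (np.float64(0.5879), np.float64(0.0381), np.float64(0.1511))]
nose 235 [(np.float64(0.5822), np.float64(0.0345), np.float64(0.1694)), (np.float64(0.5821), np.float64(0.0364), np.float64(0.1698)), (np.float64(0.5887), np.float64(0.0381), np.float64(0.1512))]
nose 236 [(np.float64(0.5826), np.float64(0.0345), np.float64(0.1702)), (np.float64(0.5823), np.float64(0.0365), np.float64(0.1711)), (np.float64(0.5826), np.float64(0.0384), np.float64(0.1705))]
nose 237 [(np.float64(0.5822), np.float64(0.0346), np.float64(0.1734)), (np.float64(0.5825), np.float64(0.0365), np.float64(0.1725)), (np.float64(0.5829), np.float64(0.0384), np.float64(0.1715))]
```

```bash

p(){ python3 p.py 0.6035 0.0387 0.2103 89.3; }
python3 -m jog '[{"fingers":0,"dx":0.012,"dy":0.001,"dz":0.007,"roll":-0.008},{"fingers":0,"dx":0.01,"dy":0.001,"dz":0.003,"roll":0},{"fingers":0,"dx":0,"dy":0,"dz":0,"roll":0},{"fingers":0,"dx":0,"dy":0,"dz":0,"roll":0}]' >/dev/null; p
```

```text
28.65 [0.6059 0.045  0.2366] tilt [ 0.081 -0.021] F [-0.4 -0.2 -1.6] w 0.026 need [ 0.0262 -0.0058 -0.0045] roll 0.008
```

```bash

p(){ python3 p.py 0.6030 0.0387 0.2103 89.3; }
python3 -m jog '[{"fingers":0,"dx":0.005,"dy":-0.005,"dz":-0.004,"roll":0},{"fingers":0,"dx":0,"dy":0,"dz":0,"roll":0},{"fingers":0,"dx":0,"dy":0,"dz":0,"roll":0}]' >/dev/null; p
python3 -m jog '[{"fingers":0,"dx":0.006,"dy":0,"dz":0,"roll":0},{"fingers":0,"dx":0,"dy":0,"dz":0,"roll":0},{"fingers":0,"dx":0,"dy":0,"dz":0,"roll":0}]' >/dev/null; p
```

```text
28.9 [0.6015 0.0411 0.2299] tilt [ 0.079 -0.021] F [ 0.3  0.  -2.2] w 0.0258 need [ 0.0197 -0.002  -0.    ] roll 0.011
29.15 [0.602  0.0407 0.2242] tilt [ 0.081 -0.021] F [-0.3  0.  -2.3] w 0.0256 need [ 0.014  -0.0017 -0.0001] roll 0.01
```

```bash
cat > tip.py <<'E'
import sys
from h import *
f=sys.argv[1]; c=shot('wrist',f); g=cv2.cvtColor(c['pixels'],cv2.COLOR_BGR2GRAY)
P={}
for v in range(180,300):
    for u in range(270,380):
        if c['depth'][v,u]>0: P[u,v]=dep(c,u,v)
K=np.array([(u,v) for u,v in P]); X=np.array(list(P.values()))
G=np.array([g[v,u] for u,v in K])
lid=(abs(X[:,2]-.1)<.003); dk=lid&(G<60); print('dark',dk.sum(),'u',K[dk,0].min(),K[dk,0].max(),'v',K[dk,1].min(),K[dk,1].max(),'xrange',X[dk,0].min().round(4),X[dk,0].max().round(4),'y',X[dk,1].min().round(4),X[dk,1].max().round(4))
print('lid x',X[lid,0].min(),'y',X[lid,1].min(),X[lid,1].max())
# shape of the spot: leftmost/rightmost columns and top row
q=X[dk]; q2=q[:,:2]
A=np.c_[2*q2,np.ones(len(q2))]
from scipy.spatial import ConvexHull
h=q2[ConvexHull(q2).vertices]; best=None
for x in np.arange(.590,.612,.0005):
    for y in np.arange(.030,.046,.0005):
        s=(np.hypot(*(q2-[x,y]).T)<.0085).sum()-0.0
        # top (small x) boundary & sides consistent
        e=np.hypot(*(h-[x,y]).T); s+= (abs(e-.008)<.0008).sum()*3
        if best is None or s>best[0]: best=(s,x,y)
print('spot fit',best)
for lo,hi,n in [(.103,.125,'plunger'),(.128,.150,'nose'),(.16,.175,'collar')]:
    m=(X[:,2]>lo)&(X[:,2]<hi)&(X[:,1]>.01)&(X[:,1]<.06)&(abs(K[:,0]-322)<40)
    if m.sum(): print(n,m.sum(),'z',X[m,2].min().round(4),X[m,2].max().round(4),'xmin5 %.4f'%np.percentile(X[m,0],5),'xmed %.4f'%np.median(X[m,0]),'y %.4f..%.4f'%(X[m,1].min(),X[m,1].max()))
# handle top disc
import lid as L
s=sensors.sense(); print('lid fit',L.lid(c,int(K[lid,0].mean()),int(np.percentile(K[lid,1],40)),25,15)[0:2])
m=(g[330:400,285:355]>110); uv=np.argwhere(m); u0,v0=uv[:,1].mean()+285,uv[:,0].mean()+330; print('disc px',u0,v0,L.lid(c,int(u0),int(v0),20,17))
E
python3 tip.py w10
```

```text
dark 89 u 308 327 v 226 236 xrange 0.5947 0.6029 y 0.0307 0.0449
lid x 0.5739960976116223 y 0.010280992644325103 0.06581308937339629
spot fit (np.float64(125.0), np.float64(0.6024999999999986), np.float64(0.037500000000000006))
plunger 65 z 0.1101 0.1193 xmin5 0.5938 xmed 0.5950 y 0.0342..0.0434
nose 37 z 0.1319 0.1389 xmin5 0.5900 xmed 0.5906 y 0.0344..0.0441
collar 1414 z 0.1626 0.175 xmin5 0.5816 xmed 0.5866 y 0.0218..0.0579
lid fit (array([0.00303077, 0.00953382]), array([0.58610595, 0.03966828, 0.10008707]))
disc px 318.66374942422846 374.8157531091663 (array([-1.09647062,  0.00850659]), array([0.6048687 , 0.04138405, 0.25205999]), 54, np.float64(0.0027719073226886715))
```

```bash

p(){ python3 p.py 0.6060 0.0393 0.2103 89.3; }
python3 -m jog '[{"fingers":0,"dx":0.002,"dy":-0.001,"dz":0.004,"roll":0},{"fingers":0,"dx":0,"dy":0,"dz":0,"roll":0},{"fingers":0,"dx":0,"dy":0,"dz":0,"roll":0}]' >/dev/null; p
python3 -m jog '[{"fingers":0,"dx":0.002,"dy":-0.0005,"dz":0.001,"roll":0},{"fingers":0,"dx":0,"dy":0,"dz":0,"roll":0},{"fingers":0,"dx":0,"dy":0,"dz":0,"roll":0}]' >/dev/null; p
```

```text
29.45 [0.6067 0.0394 0.2228] tilt [ 0.081 -0.021] F [-1.  -0.4 -1.9] w 0.0259 need [ 0.0124  0.0002 -0.0017] roll 0.01
29.7 [0.6083 0.0387 0.2209] tilt [ 0.082 -0.021] F [-0.5  0.4 -1.3] w 0.026 need [ 0.0104  0.0008 -0.0032] roll 0.01
```

```bash

p(){ python3 p.py 0.6060 0.0393 0.2103 89.3; }
python3 -m jog '[{"fingers":0,"dx":0.003,"dy":0.0005,"dz":-0.003,"roll":0},{"fingers":0,"dx":0,"dy":0,"dz":0,"roll":0},{"fingers":0,"dx":0,"dy":0,"dz":0,"roll":0}]' >/dev/null; p
python3 -m jog '[{"fingers":0,"dx":0.003,"dy":0,"dz":0,"roll":0},{"fingers":0,"dx":0,"dy":0,"dz":0,"roll":0},{"fingers":0,"dx":0,"dy":0,"dz":0,"roll":0}]' >/dev/null; p
```

```text
29.95 [0.6054 0.0392 0.2175] tilt [ 0.082 -0.021] F [ 0.   0.5 -1. ] w 0.0261 need [0.0072 0.0003 0.    ] roll 0.01
30.2 [0.6055 0.0391 0.2152] tilt [ 0.083 -0.021] F [ 0.1 -0.5  0.2] w 0.0258 need [0.0049 0.0003 0.0001] roll 0.01
```

```bash

p(){ python3 p.py 0.6060 0.0393 0.2103 89.3; }
python3 -m jog '[{"fingers":0,"dx":0.003,"dy":0,"dz":0,"roll":0},{"fingers":0,"dx":0.001,"dy":0,"dz":0,"roll":0},{"fingers":0,"dx":0,"dy":0,"dz":0,"roll":0}]' >/dev/null; p
python3 -m jog '[{"fingers":0,"dx":0.0015,"dy":0,"dz":0,"roll":0},{"fingers":0,"dx":0,"dy":0,"dz":0,"roll":0},{"fingers":0,"dx":0,"dy":0,"dz":0,"roll":0}]' >/dev/null; p; python3 tip.py w11
```

```text
30.45 [0.6055 0.0391 0.212 ] tilt [ 0.083 -0.021] F [-0.4  0.5  1.1] w 0.0257 need [0.0017 0.0002 0.0004] roll 0.01
30.7 [0.6055 0.0391 0.211 ] tilt [ 0.083 -0.021] F [-1.   0.9  1.6] w 0.0258 need [0.0008 0.0002 0.0004] roll 0.01
dark 122 u 309 330 v 226 236 xrange 0.5943 0.6019 y 0.0304 0.0453
lid x 0.57423697098188 y 0.011035036495399317 0.06589054145014785
spot fit (np.float64(167.0), np.float64(0.6019999999999986), np.float64(0.038000000000000006))
plunger 63 z 0.1042 0.1247 xmin5 0.5940 xmed 0.5947 y 0.0327..0.0425
nose 10 z 0.1489 0.15 xmin5 0.5855 xmed 0.5856 y 0.0247..0.0557
collar 518 z 0.16 0.175 xmin5 0.5900 xmed 0.5905 y 0.0255..0.0516
lid fit (array([-0.01473397, -0.01146535]), array([0.58936087, 0.03752431, 0.10019276]))
disc px 318.56400911161734 374.9334851936219 (array([-1.08696585,  0.01190036]), array([0.60846605, 0.03975026, 0.23888571]), 54, np.float64(0.002907565268052581))
```

```bash

for i in 1 2 3; do python3 -m jog '[{"fingers":0,"dx":0,"dy":0,"dz":0,"roll":0},{"fingers":0,"dx":0,"dy":0,"dz":0,"roll":0}]' >/dev/null; python3 p.py 0.6060 0.0393 0.2103 89.3; done
python3 - <<'E'
from h import *
c=load('w11')
# lowest nose edge in z: depth pts near axis, just above plunger
for v in range(224,246,2): print(v,[tuple(dep(c,u,v).round(4).tolist()) for u in (318,)])
a,b=load('t1'),{**eyes.camera('top')}
for n,(u0,u1,v0,v1) in dict(cup=(455,510,215,268),tamper=(180,218,318,352),bowl=(420,478,133,192)).items():
    print(n,'mean change',np.abs(a['pixels'][v0:v1,u0:u1].astype(int)-b['pixels'][v0:v1,u0:u1]).mean().round(2))
E
```

```text
30.92 [0.6055 0.0391 0.2112] tilt [ 0.083 -0.021] F [-1.6 -0.6  0.9] w 0.0259 need [0.0009 0.0003 0.0004] roll 0.01
31.08 [0.6055 0.0391 0.2113] tilt [ 0.083 -0.021] F [-1.2  0.2  1.2] w 0.0258 need [0.001  0.0002 0.0004] roll 0.01
31.25 [0.6056 0.0391 0.2113] tilt [ 0.083 -0.021] F [-0.9  0.2  0.8] w 0.0263 need [0.001  0.0003 0.0004] roll 0.01
224 [(0.5934, 0.0368, 0.0993)]
226 [(0.5948, 0.0368, 0.0997)]
228 [(0.5963, 0.0368, 0.0997)]
230 [(0.5975, 0.0368, 0.1003)]
232 [(0.5976, 0.0369, 0.1044)]
234 [(0.598, 0.037, 0.1074)]
236 [(0.5939, 0.0373, 0.123)]
238 [(0.5854, 0.0379, 0.1503)]
240 [(0.5856, 0.038, 0.153)]
242 [(0.5866, 0.038, 0.1535)]
244 [(0.5882, 0.038, 0.1526)]
cup mean change 16.93
tamper mean change 9.42
bowl mean change 19.77
```

```bash

python3 -m jog '[{"fingers":0,"dx":0.001,"dy":0,"dz":0,"roll":0},{"fingers":0,"dx":0,"dy":0,"dz":0,"roll":0},{"fingers":0,"dx":0,"dy":0,"dz":0,"roll":0}]' >/dev/null; python3 p.py 0.6060 0.0393 0.2103 89.3
python3 - <<'E'
from h import *
a,b=load('t1'),{**eyes.camera('top')}
for n,(u0,u1,v0,v1) in dict(cup=(455,510,215,268),tamper=(180,218,318,352),bowl=(420,478,133,192)).items():
    d=np.abs(a['depth'][v0:v1,u0:u1]-b['depth'][v0:v1,u0:u1]); print(n,np.median(d).round(4),(d>.01).mean().round(3))
s=eyes.camera('side'); a=load('s1')
for n,(u0,u1,v0,v1) in dict(cup=(415,460,322,372),tamper=(200,226,235,268),bowl=(436,482,270,308)).items():
    d=np.abs(a['depth'][v0:v1,u0:u1]-s['depth'][v0:v1,u0:u1]); print(n,np.median(d).round(4),(d>.01).mean().round(3))
E
```

```text
31.55 [0.6056 0.039  0.2103] tilt [ 0.083 -0.021] F [-1.9 -0.3  2.2] w 0.026 need [0.0001 0.0003 0.0004] roll 0.01
cup 0.0016 0.005
tamper 0.0015 0.007
bowl 0.0016 0.008
cup 0.0025 0.012
tamper 0.0032 0.038
bowl 0.0029 0.03
```

Others are unmoved; the plunger is about half in and steady. Handing in.

```bash
python3 -c "
from station import job
print(job.finish_job())"
```

```text
the job is handed in; nothing more can be done
None
```

I handed the job in at about 31.6 s of the 64 s allowed. The tin and then the jar stand upright on the caddy floor, next to the canister. The gripper still holds the gauge on the jar's spot.

**Placing:** each was lowered until the floor pushed back, at the height I expected. The last picture I looked at, before the gauge work, showed both upright.

**Gauge tip:** camera depth puts the gauge's axis at about (0.603, 0.038) and the spot's centre at (0.602, 0.038), so the tip is about 1 mm off.

**Plunger:** the height of the hand gives about 7.5 mm pushed in. The wrist force rose by about 4 N from its level before contact. That reading is noisy: the average just before the last 1 mm nudge was nearer 3 N, against the 3.2 N expected at half in.

**Other objects:** depth images from two cameras show the cup, the tamper and the bowl where they were at the start.

**Less certain:**
- Small moves kept tilting the tool, so it ended about 5° off vertical. I gripped the gauge so that this would not tilt it, but it may still lean about 1°.
- I had used up my picture views, so the final pressing was checked by numbers only.

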